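Load, lock and start the pit-bench cell charger

TASK

Stand every loose battery cell upright in a well of the charger, one to a well and fully down, then swing the clear cover shut. Lock the cover with both quarter-turn fasteners from the wooden block: line each one up with a slot, push it down against its spring, give it a quarter turn and let go so that it stays locked. Only when both are locked, press the start plunger all the way down and release it; leave the buggy, tyre and screwdriver alone.

Things in the scene. Friction and masses are not known exactly. Their poses are not given: they have to be found in the camera images.
- charger: Charger, fixed to the bench: a grey and black case 155 mm (its x, front to back) by 260 mm (its y), deck top 45 mm above the bench. Origin at bench level; x points from the front edge to the hinge, y to its left, z up. It spans x -85 to +70, y -165 to +95 mm. Front ledge (x -85 to -30) with two slots, behind it the wells; y below -95 mm is the control panel with the plunger.
- well0 (a point): Centre of the mouth of well 0, in the deck top. Round, 40 mm wide, 24 mm deep, flat floor; the four wells stand 46 mm apart in a row along the charger's y (well0 at +69 mm). Any cell may go in any well; wells may stay empty.
- well1 (a point): Centre of the mouth of well 1, in the deck top. Round, 40 mm wide, 24 mm deep, flat floor; the four wells stand 46 mm apart in a row along the charger's y (well0 at +69 mm). Any cell may go in any well; wells may stay empty.
- well2 (a point): Centre of the mouth of well 2, in the deck top. Round, 40 mm wide, 24 mm deep, flat floor; the four wells stand 46 mm apart in a row along the charger's y (well0 at +69 mm). Any cell may go in any well; wells may stay empty.
- well3 (a point): Centre of the mouth of well 3, in the deck top. Round, 40 mm wide, 24 mm deep, flat floor; the four wells stand 46 mm apart in a row along the charger's y (well0 at +69 mm). Any cell may go in any well; wells may stay empty.
- cell0_mid (a point): Stubby battery cell, a white cylinder 36 mm in diameter and 56 mm tall with a heavy steel foot (lowest 12 mm) and a small flat brass nub on top, 0.12 to 0.21 kg, standing upright on a black mat to the robot's left. Point at its centre, half-way up; its z is the cell's axis. Two to four cells are present; an absent one reads None from the start.
- cell1_mid (a point): Stubby battery cell, a white cylinder 36 mm in diameter and 56 mm tall with a heavy steel foot (lowest 12 mm) and a small flat brass nub on top, 0.12 to 0.21 kg, standing upright on a black mat to the robot's left. Point at its centre, half-way up; its z is the cell's axis. Two to four cells are present; an absent one reads None from the start.
- cell2_mid (a point): Stubby battery cell, a white cylinder 36 mm in diameter and 56 mm tall with a heavy steel foot (lowest 12 mm) and a small flat brass nub on top, 0.12 to 0.21 kg, standing upright on a black mat to the robot's left. Point at its centre, half-way up; its z is the cell's axis. Two to four cells are present; an absent one reads None from the start.
- cell3_mid (a point): Stubby battery cell, a white cylinder 36 mm in diameter and 56 mm tall with a heavy steel foot (lowest 12 mm) and a small flat brass nub on top, 0.12 to 0.21 kg, standing upright on a black mat to the robot's left. Point at its centre, half-way up; its z is the cell's axis. Two to four cells are present; an absent one reads None from the start.
- cover (a joint): Cover hinge angle in rad: 0 shut, 1.6 to 1.8 open at the start (stands up at the far side, leaning back), at most 1.95. Stiff hinge: it stays where it is left; about 3 N at its free edge moves it.
- cover_hinge (a point): Middle of the cover's hinge line, which runs along the charger's y at the far end of the deck, at deck-top height (45 mm).
- cover_edge (a point): Middle of the cover's free edge, 155 mm from the hinge line. The cover is a clear hood, 186 mm wide, 52 mm high when shut, reaching 97 mm from the hinge, continued by a flat yellow lip 6 mm thick from 97 to 155 mm. Shut, the lip lies on the front ledge, its slots over the ledge's. On its upper side each slot is framed by a sprung pad; between the pads (35 mm either side of the middle) the lip is bare.
- slot0 (a point): Centre of the left slot in the charger's front ledge, at the ledge's top (45 mm above the bench). 34 mm long along the charger's y, 16 mm wide, through the 6 mm ledge, hollow below. With the cover shut, the lip (top 51 mm above the bench) with the same slot and then the sprung pad (top at 59 mm, opening 36 x 18 mm) lie over it.
- slot1 (a point): Centre of the right slot, like slot0. Sprung steel pads on the lip: 46 x 46 mm, 8 mm proud, travel 7 mm, 1.2 N at first and about 10 N fully down.
- fast0_wing (a point): Quarter-turn fastener, 50 g, upright in a hole of a wooden block to the robot's right. From the foot up: steel cross-bar 30 x 12 mm, 8 mm high; round shank 11 mm thick up to 25.5 mm; disc 44 mm in diameter up to 30.5 mm; black wing grip 40 mm long, 10 mm thick, up to 60.5 mm. Point: the wing's centre, 45.5 mm above the foot, 15 mm above the disc. x along wing and cross-bar, z up.
- fast1_wing (a point): Second fastener, same as fast0; either fits either slot. With its x along the charger's y the bar passes the slot and the disc meets the pad with this point 79 mm above the bench. Push it down to 72-75 mm, turn 90 degrees either way (no stops) while held down, let go: the spring lifts it to 76.5 mm, bar caught across the slot under the ledge.
- start (a joint): Travel of the start plunger in m: 0 up, 0.010 at its stop. Spring: 1.3 N at first, about 8 N at the stop; springs back up.
- start_top (a point): Top centre of the start plunger's round black rubber head (32 mm in diameter), 81 mm above the bench when up, on the control panel at the charger's right.
- buggy: Bystander: blue model buggy, about 200 x 130 x 90 mm, beyond the charger. Leave alone.
- tyre: Bystander: model car tyre lying flat, 64 mm across, 26 mm high. Leave alone.
- driver: Bystander: screwdriver lying on the bench. Leave alone.
Not all that is in view belongs to the job. What is shaped like the part that bears cell2_mid but orange or red is not meant.

How it is judged:
By the outcome, as a careful person would: the job done as asked, in the order asked, and still so for the second after the job is handed in, with the robot touching nothing.
Of cell0, cell1, cell2, cell3 only 2 to 4 are there at a start; the rules pass over those that are not, and their reading is None.
At some moment in a run one of cell0, cell1, cell2, cell3 may be knocked a few centimetres aside while the robot is not near it.
It also fails if it takes over 210 s, if anything falls off the work surface, if the arm or the gripper's body presses on something with over 40 N, if the wrist force passes 120 N, or if a joint passes its speed limit or range.

ROBOT

A 6-joint arm with a two-finger parallel gripper is mounted at the origin on the work surface. World frame = base frame: x ahead of the robot, y to its left, z up, the work surface at z = 0. Lengths are in m, angles in rad, forces in N, time in s.
With the tool pointing down it reaches from about 0.35 to 0.775 m from the base axis. Payload 5.5 kg.
Tool frame: the origin (TCP) lies midway between the tips of the shut fingers; the grasp point (between the pads) lies 19 mm behind it; z points along the fingers, y is the direction in which the jaws open and shut (so a half turn about z gives the same grasp; the last joint's range is limited). The gripper opens to 85 mm and grips with 20 to 120 N. Pads are 22 mm wide; open, the fingers measure 114 mm over their backs; the gripper's body (76 mm by 85 mm) begins 54 mm behind the grasp point. The pads swing forward as they close: fully open they stand 13 mm farther back than shut.
Start: joints at [-1.35, 0.313, 0.046, 1.304, 0, 1.431], TCP at [0.203, -0.538, 0.231] pointing down, gripper open.
Joint ranges: [-2.76, 2.76], [-0.86, 1.69], [-1.03, 1.26], [-2.2, 2.34], [-1.47, 1.5], [-3.14, 3.14]. Speed limits (rad/s): [2.57, 2.57, 3.14, 3.14, 3.14, 3.14].

INTERFACE

Orientations are given as a unit quaternion [w, x, y, z].
In Python, from workcell import env gives the robot as it stands.
- The arm moves only by the shell command python3 -m creep 'ROWS' [OPENING] [FORCE]. ROWS is JSON, a list of rows, each a list of 6 numbers: the shift along the tool's x, y, z in m, then the turn, a rotation vector about the tool's x, y, z in degrees. A call has exactly 8 rows; each row is the pose to reach, as a shift and turn from the pose commanded when the call began, along the tool's axes at that moment; what a row does not reach only later rows make up. A row lasts 1/10 s, in which the tool goes at most 50 mm and 8.59 degrees, less where a joint would pass 70% of its speed; a pose out of reach is approached as far as the arm can. A call with a gripper value outside its range is refused whole. OPENING is the finger opening in m, from 0 to 0.0854, set as the call begins (- or left out, the last holds). The fingers move at their own pace and stop on an object; FORCE is the grip in N (left out, the last holds). Time passes only in rows, so rows that repeat a pose let the fingers close, or fill a call up. It gives the time, the measured TCP pose, the force and the opening at its end, in the units of the state.
- env.get_state(): the state, without advancing time (a new reading comes with each control period).
- env.read_camera(name): name is "side" or "top" or "wrist"; returns (picture, depth): 420x560x3 uint8, blue, green, red; 420x560 float32, m along the optical axis (not along the pixel's ray), 0 where there is no reading.
- env.camera_params(name): a dict with "fx", "fy", "cx", "cy" (pixels), "position" and "orientation" of the camera in the world. Camera axes: x right, y up, looking along -z (the intrinsics and any distortion apply to the point x, -y, -z); pixel columns grow to the right and rows downward; lengths in m; the calibration is good to about 2 mm. A picture is of the moment at which its call begins: read the wrist's pose just before it. camera_params takes no time and is no camera call; for the wrist camera it gives the pose at the moment of the call.
- env.hand_in(): hands the job in, once; it reports no verdict.
The state is a dict: "clock": time; "joint_pos": joint angles; "qvel": joint speeds; "tau": joint torques, N m; "tcp_pos": TCP position; "orientation": TCP orientation; "wrist_force": force on the tool from outside, world axes, zero at the start; "ft_torque": the same for the moment, N m; "finger_gap": finger opening in m.
Only numpy, scipy, OpenCV 4.12 (cv2) and the standard library are available. Lean on these libraries where they do the work, as an engineer would, in place of code of your own. Each camera call takes 0.05 s, during which the arm holds its last target. There are 200 camera calls.

## Working session

There is one attempt and no reset: what is moved stays moved. The work goes in short steps, Python scripts to look and compute and a shell command to move; the robot and the scene stay as the last step left them, time stands still between calls to the robot, and variables do not carry over. Pictures are saved under pics/ and viewed, about 12 in all and at most 16, crops included, and the job is handed in when it is done.

```bash
ls; mkdir -p pics; cat > h.py <<'E'
import numpy as np, cv2
from scipy.spatial.transform import Rotation as R
from workcell import env
def rot(q): return R.from_quat([q[1],q[2],q[3],q[0]])
def cam(n):
    p=env.camera_params(n); im,d=env.read_camera(n); return p,im,d
def ray(p,u,v):
    d=np.array([(u-p['cx'])/p['fx'],-(v-p['cy'])/p['fy'],-1.0])
    return np.array(p['position']),rot(p['orientation']).apply(d)
def onplane(p,u,v,z):
    o,d=ray(p,u,v); return o+d*(z-o[2])/d[2]
def proj(p,X):
    c=rot(p['orientation']).inv().apply(np.array(X)-np.array(p['position']))
    return p['cx']-p['fx']*c[...,0]/c[...,2], p['cy']+p['fy']*c[...,1]/c[...,2]
def cloud(p,d):
    v,u=np.mgrid[:d.shape[0],:d.shape[1]]
    c=np.stack([(u-p['cx'])/p['fx']*d,-(v-p['cy'])/p['fy']*d,-d],-1)
    return rot(p['orientation']).apply(c.reshape(-1,3)).reshape(c.shape)+np.array(p['position'])
def delta(pos,yaw=None):
    """rows for going to pos; in tool axes from the measured pose"""
    s=env.get_state(); r=rot(s['orientation'])
    return r.inv().apply(np.array(pos)-np.array(s['tcp_pos'])), s
E
python3 - <<'E'
from h import *
for n in ['top','side']:
    p,im,d=cam(n); cv2.imwrite(f'pics/{n}0.png',im); print(n,p,(d>0).mean())
print(env.get_state())
E
```

```text
pics
top {'fx': 447.24716036648175, 'fy': 447.24716036648175, 'cx': 286.6408243870945, 'cy': 211.95534754454943, 'position': array([0.38348109, 0.06309726, 1.08178722]), 'orientation': array([-0.70092937, -0.06986431,  0.072089  ,  0.70613042])} 0.9959481292517007
side {'fx': 411.0822912346098, 'fy': 411.0822912346098, 'cx': 277.66988256791404, 'cy': 205.41880801131387, 'position': array([0.22575186, 0.55830105, 0.86976048]), 'orientation': array([-0.31416672, -0.09850762,  0.30496285,  0.89364041])} 0.9959778911564626
{'clock': 0.1, 'joint_pos': array([-1.34960732e+00,  3.13920126e-01,  4.51005356e-02,  1.30358686e+00,
        1.67618814e-05,  1.43116180e+00]), 'qvel': array([-0.00132494, -0.00121183,  0.0036017 ,  0.00046594, -0.00084189,
        0.00030103]), 'tau': array([ 2.29158875e-03, -4.81722665e+01,  2.99245423e+01,  1.27053238e-02,
       -1.12510427e-04,  1.44078183e-05]), 'tcp_pos': array([ 0.20287944, -0.53754416,  0.23050423]), 'orientation': array([-8.04734431e-04,  9.83769573e-01,  1.79434609e-01, -2.44451366e-05]), 'wrist_force': array([-0.14350028,  0.64753374,  0.3921642 ]), 'ft_torque': array([ 0.00948749, -0.03083987,  0.03290586]), 'finger_gap': 0.0851746524778174}
```

View pics/top0.png

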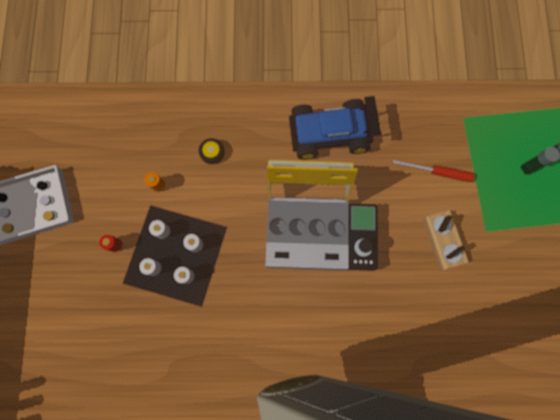

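View pics/side0.png

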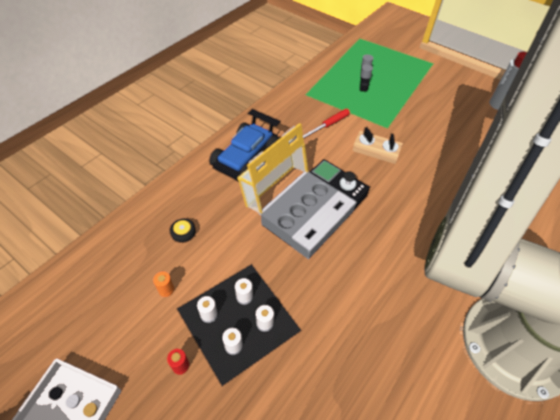

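Top view: four white cells stand on the mat at (158,228), (192,242), (149,266) and (183,275). The lookalikes are the orange (153,181) and red (109,243) cylinders, plus the coloured things in the tray at about (30,205). The charger spans (266–378, 200–270), and the fasteners in the wood block are at (443,223) and (453,252). I choose the white ones on the mat.

```bash
python3 - <<'E'
from h import *
p,im,d=cam('top'); P=cloud(p,d)
# cells: points above bench within mat, top level
hsv=cv2.cvtColor(im,cv2.COLOR_BGR2HSV)
roi=np.zeros(d.shape,bool); roi[200:310,120:230]=1
m=(roi&(P[...,2]>0.045)).astype(np.uint8)
n,l,st,c=cv2.connectedComponentsWithStats(m)
for i in range(1,n):
    if st[i,4]>30:
        q=P[l==i]; print('cell px',c[i],st[i,4],'top z',np.median(q[:,2]),'mean',q.mean(0), 'plane',onplane(p,*c[i],0.056))
        b=(l==i)&(hsv[...,1]>90); v,u=np.nonzero(b)
        if len(u): print('  nub',len(u),onplane(p,u.mean(),v.mean(),0.058))
print('mat z',np.median(P[245:252,165:172,2]),'bench',np.median(P[320:330,150:180,2]))
for (u,v) in [(297,255),(340,255),(282,254),(332,256),(364,217),(364,247),(277,226),(312,172)]: print((u,v),P[v,u],im[v,u])
roi[:]=0; roi[205:275,420:475]=1
m=(roi&(P[...,2]>0.05)); 
print('block z',np.percentile(P[205:275,420:475,2],[5,50,80,90,95,99,100]))
a=cv2.resize(im[195:280,260:385],None,fx=5,fy=5,interpolation=cv2.INTER_CUBIC)
b=cv2.resize(im[205:275,420:475],None,fx=5,fy=5,interpolation=cv2.INTER_CUBIC)
b=cv2.copyMakeBorder(b,0,a.shape[0]-b.shape[0],0,0,cv2.BORDER_CONSTANT)
a=np.hstack([a[:, :],b])[:, :]
cv2.imwrite('pics/crop1.png',cv2.resize(a,None,fx=0.88,fy=0.88)); print(a.shape)
E
```

```text
cell px [156.92079208 227.39108911] 202 top z 0.057369700418152814 mean [0.55623349 0.35739245 0.06738021] plane [0.55813458 0.36062706 0.056     ]
  nub 24 [0.55842936 0.36143941 0.058     ]
cell px [191.39901478 241.39901478] 203 top z 0.05774205634978613 mean [0.52395931 0.27820832 0.06211534] plane [0.52477401 0.27944283 0.056     ]
  nub 24 [0.52495135 0.28043518 0.058     ]
cell px [147.75943396 265.69339623] 212 top z 0.05764681114452874 mean [0.46916176 0.37528741 0.061996  ] plane [0.46962878 0.37707393 0.056     ]
  nub 26 [0.46930668 0.37888204 0.058     ]
cell px [181.87864078 274.03883495] 206 top z 0.05780135948796483 mean [0.45005043 0.29814326 0.05743101] plane [0.45013005 0.29848224 0.056     ]
  nub 30 [0.44934274 0.29885648 0.058     ]
mat z 0.002483791218294451 bench 0.0014351500029095021
(297, 255) [0.49223399 0.03586328 0.04949401] [153 152 158]
(340, 255) [ 0.4918053  -0.06386652  0.04658061] [149 148 152]
(282, 254) [0.49944054 0.07081303 0.00649128] [36 41 53]
(332, 256) [ 0.49388312 -0.04960603  0.00504312] [35 39 48]
(364, 217) [ 0.58099201 -0.12323728  0.04687887] [ 76 113  74]
(364, 247) [ 0.50568023 -0.1140101   0.08204475] [41 45 55]
(277, 226) [0.56492166 0.08230819 0.02378145] [81 82 89]
(312, 172) [0.65110915 0.00600011 0.1843029 ] [ 17 101 130]
block z [-0.00119701  0.00369645  0.03312098  0.03725872  0.05693478  0.06809365
  1.08178722]
(425, 900, 3)
```

View pics/crop1.png

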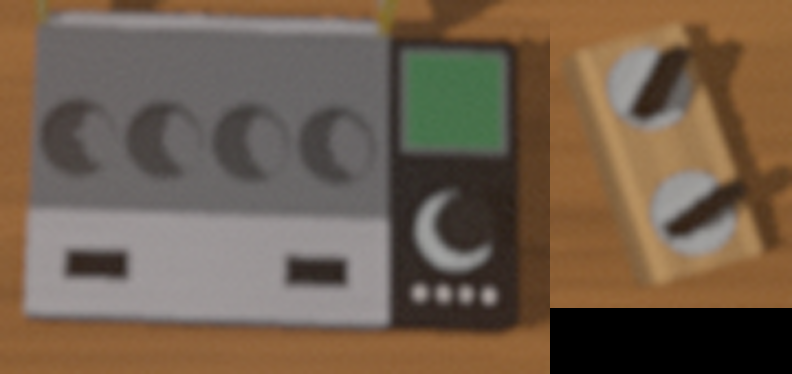

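Crop: the charger has dark slots at crop (97,264) and (317,270) and four wells in a row around y≈140. The plunger is at about (460,230). The two fasteners at right have wings at different angles. The four white cells with brass nubs match the description.

```bash
python3 - <<'E'
from h import *
p,im,d=cam('top'); g=cv2.cvtColor(im,cv2.COLOR_BGR2GRAY)
def slots(box,th=90):
    u0,v0,u1,v1=box; w=np.clip(th-g[v0:v1,u0:u1].astype(float),0,None)
    v,u=np.mgrid[v0:v1,u0:u1]; return (u*w).sum()/w.sum(),(v*w).sum()/w.sum()
S=[slots((270,246,294,263)),slots((320,248,345,264))]
X=[onplane(p,*s,0.045) for s in S]; print(S,X)
y=X[0]-X[1]; print('slot dist',np.linalg.norm(y),'yaw of charger y',np.degrees(np.arctan2(y[1],y[0]))-90)
# edges of ledge
m=((g>115)).astype(np.uint8); m[:235]=0; m[275:]=0; m[:,:255]=0;m[:,355:]=0
c=max(cv2.findContours(m,0,2)[0],key=cv2.contourArea); c=cv2.approxPolyDP(c,3,True)[:,0]
for q in c: print(q,onplane(p,*q,0.045))
# fasteners: wing dark pixels
for box in [(428,210,460,240),(438,238,470,268)]:
    u0,v0,u1,v1=box; q=g[v0:v1,u0:u1]
    m=(q<60).astype(np.uint8); n,l,st,cc=cv2.connectedComponentsWithStats(m); i=1+st[1:,4].argmax()
    cnt=max(cv2.findContours((l==i).astype(np.uint8),0,2)[0],key=cv2.contourArea); print('wing',cc[i]+[u0,v0],st[i,4],cv2.minAreaRect(cnt), onplane(p,*(cc[i]+[u0,v0]),0.06))
    # disc bright
    h=cv2.cvtColor(im[v0:v1,u0:u1],cv2.COLOR_BGR2HSV); m=((h[...,1]<50)&(h[...,2]>90))
    vv,uu=np.nonzero(m); (cx,cy),r=cv2.minEnclosingCircle(np.stack([uu,vv],1)[:,None].astype(np.int32)); print('disc',cx+u0,cy+v0,r,onplane(p,cx+u0,cy+v0,0.045))
s=env.get_state(); w=env.camera_params('wrist'); r=rot(s['orientation']).inv()
print('cam in tool',r.apply(np.array(w['position'])-s['tcp_pos']),(r*rot(w['orientation'])).as_matrix(),w['fx'],w['cx'],w['cy'])
P=cloud(p,d)
q=P[210:265,425:470].reshape(-1,3); print(np.histogram(q[:,2],bins=np.arange(0,0.08,0.005)))
E
```

```text
[(np.float64(281.59238249594813), np.float64(254.58468395461912)), (np.float64(331.60430194805195), np.float64(256.2126623376623))] [array([0.49393604, 0.07149017, 0.045     ]), array([ 0.48929955, -0.04449189,  0.045     ])]
slot dist 0.11607470249357181 yaw of charger y -2.289233148578461
[265 243] [0.52127335 0.11004532 0.045     ]
[266 266] [0.46781802 0.10762847 0.045     ]
[347 268] [ 0.46183028 -0.07927313  0.045     ]
[346 244] [ 0.5175437  -0.07886741  0.045     ]
wing [444.86842105 223.27631579] 76 ((16.900001525878906, 13.200000762939453), (4.472136497497559, 16.546903610229492), 26.56505012512207) [ 0.56230753 -0.30807051  0.06      ]
disc 441.8999996185303 224.89999961853027 9.360655784606934 [ 0.56110459 -0.30622188  0.045     ]
wing [456.         251.62121212] 66 ((17.53845977783203, 13.80769157409668), (3.60555100440979, 18.859806060791016), 56.30992889404297) [ 0.49618848 -0.32843912  0.06      ]
disc 452.11864376068115 253.19491481781006 9.662251472473145 [ 0.49424507 -0.32485215  0.045     ]
cam in tool [ 7.24658107e-02  9.30976895e-05 -1.42551367e-01] [[-6.26389241e-04  9.57645544e-01  2.87948988e-01]
 [ 9.99999445e-01  3.55873253e-04  9.91802265e-04]
 [ 8.47321676e-04  2.87949450e-01 -9.57645235e-01]] 363.0915891402533 280.58690069763924 208.1590597197301
(array([680,  64,  26,  39,  34, 187, 674, 288,  27,  19,  17,  19,  56,
       105,   1]), array([0.   , 0.005, 0.01 , 0.015, 0.02 , 0.025, 0.03 , 0.035, 0.04 ,
       0.045, 0.05 , 0.055, 0.06 , 0.065, 0.07 , 0.075]))
```

```bash
cat >> h.py <<'E'
def go(pos,xyaw=None):
    s=env.get_state(); r=rot(s['orientation']); M=r.as_matrix()
    y0=np.degrees(np.arctan2(M[1,0],M[0,0])); sh=r.inv().apply(np.array(pos)-np.array(s['tcp_pos']))
    t=0 if xyaw is None else -((xyaw-y0+180)%360-180)
    tilt=np.degrees(np.cross(M[:,2],[0,0,-1])); tilt=r.inv().apply(tilt)
    print('t',s['clock'],'tcp',np.round(s['tcp_pos'],4),'yaw',round(y0,2),'shift mm',np.round(sh*1000,1),'turn z',round(t,2),'tiltfix',np.round(tilt[:2],2),'F',np.round(s['wrist_force'],1),'gap',round(s['finger_gap'],4))
E
A='[0.475,-0.4175,0.01,0,0,-67]'; 
python3 -m creep '[[0.475,-0.4175,0.01,0,0,-67],[0.475,-0.4175,0.01,0,0,-67],[0.475,-0.4175,0.01,0,0,-67],[0.475,-0.4175,0.01,0,0,-67],[0.475,-0.4175,0.01,0,0,-67],[0.475,-0.4175,0.01,0,0,-67],[0.475,-0.4175,0.01,0,0,-67],[0.475,-0.4175,0.01,0,0,-67]]' 0.06 30
python3 -c "
from h import *
go([0.50,0.02,0.22],87.7)"
```

```text
clock: 1.0
tcp_pos: [0.3913, -0.1831, 0.2251]
orientation: [0.0, 0.72, 0.694, 0.0]
wrist_force: [1.4, -0.6, -0.1]
finger_gap: 0.0596
t 1.0 tcp [ 0.3913 -0.1831  0.2251] yaw 87.97 shift mm [206.8 101.4   5. ] turn z 0.27 tiltfix [0.03 0.02] F [ 1.4 -0.6 -0.1] gap 0.0596
```

```bash

python3 -m creep '[[0.205,0.1,0.005,0,0,0],[0.205,0.1,0.005,0,0,0],[0.205,0.1,0.005,0,0,0],[0.205,0.1,0.005,0,0,0],[0.205,0.1,0.005,0,0,0],[0.205,0.1,0.005,0,0,0],[0.205,0.1,0.005,0,0,0],[0.205,0.1,0.005,0,0,0]]'
python3 - <<'E'
from h import *
go([0.50,0.02,0.22],87.7)
p,im,d=cam('wrist'); cv2.imwrite('pics/w1.png',im); np.savez('w1.npz',d=d,**{k:np.array(v) for k,v in p.items()})
# predicted features
for x,y in [(0.4939,0.0715),(0.4893,-0.0445)]: print(proj(p,[x,y,0.045]))
E
```

```text
clock: 1.8
tcp_pos: [0.4986, 0.0152, 0.2198]
orientation: [-0.0, 0.722, 0.692, -0.0]
wrist_force: [0.5, -1.1, 0.4]
finger_gap: 0.0598
t 1.8 tcp [0.4986 0.0152 0.2198] yaw 87.63 shift mm [ 4.9  1.2 -0.2] turn z -0.07 tiltfix [-0.04  0.02] F [ 0.5 -1.1  0.4] gap 0.0598
(np.float64(273.6228494173813), np.float64(119.92060583886598))
(np.float64(274.59961552545116), np.float64(246.53286648099206))
```

View pics/w1.png

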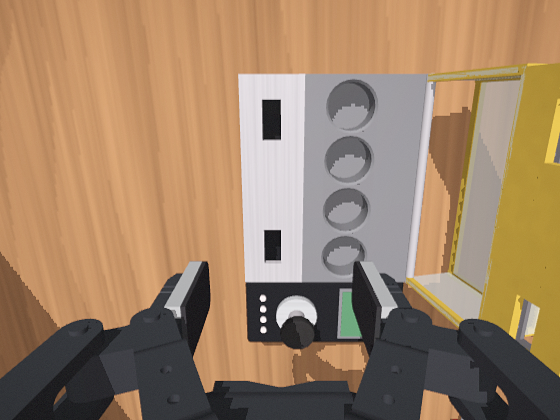

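Wrist view: the slots are at (272,120) and (272,245). The wells are in a column at u≈348, v≈105, 158, 209 and 255. The open cover is at right.

```bash
python3 - <<'E'
from h import *
z=np.load('w1.npz'); p={k:z[k] for k in ['fx','fy','cx','cy','position','orientation']}; d=z['d']; im=cv2.imread('pics/w1.png')
P=cloud(p,d); g=cv2.cvtColor(im,cv2.COLOR_BGR2GRAY)
print('deck z',np.median(P[80:280,310:322,2]),np.median(P[80:280,250:258,2]))
def cen(mask,z=0.045):
    n,l,st,c=cv2.connectedComponentsWithStats(mask.astype(np.uint8)); out=[]
    for i in range(1,n):
        if st[i,4]<200: continue
        v,u=np.nonzero(l==i); X=np.array([onplane(p,a,b,z)[:2] for a,b in zip(u,v)])
        out.append((X.mean(0),st[i,4],X.min(0),X.max(0)))
    return out
zz=P[...,2]
roi=np.zeros(d.shape,bool); roi[75:275,318:385]=1
W=cen(roi&(zz<0.0415)&(d>0))
for w in W: print('well',w)
roi[:]=0; roi[90:270,255:290]=1
S=cen(roi&(g<90)); 
for w in S: print('slot',w)
s0,s1=S[0][0],S[1][0]; y=(s0-s1); yaw=np.degrees(np.arctan2(y[1],y[0]))-90; print(np.linalg.norm(y),yaw)
if len(W)>1:
    y=W[0][0]-W[-1][0]; print(np.linalg.norm(y),np.degrees(np.arctan2(y[1],y[0]))-90)
# now cells with top
p,im,d=cam('top'); hsv=cv2.cvtColor(im,cv2.COLOR_BGR2HSV)
E
```

```text
deck z 0.044995173637944086 0.0450850222882338
well (array([0.55953737, 0.07993119]), np.int32(1764), array([0.54013542, 0.06025294]), array([0.57884842, 0.09926768]))
well (array([0.55767772, 0.03433305]), np.int32(1556), array([0.53817059, 0.01473094]), array([0.57681321, 0.05365908]))
well (array([ 0.55577968, -0.01111453]), np.int32(1366), array([ 0.53694995, -0.03081312]), array([0.5753089 , 0.00771062]))
well (array([ 0.55323268, -0.05627146]), np.int32(1149), array([ 0.53472944, -0.07590545]), array([ 0.57365849, -0.03758208]))
slot (array([0.49204564, 0.0723655 ]), np.int32(710), array([0.48397551, 0.0558758 ]), array([0.50000953, 0.08812943]))
slot (array([ 0.48738832, -0.04242718]), np.int32(482), array([ 0.47950906, -0.05794728]), array([ 0.49508837, -0.02758833]))
0.11488711799322274 -2.323307122665142
0.1363484915434159 -2.650273564765655
```

```bash

for i in 1 2 3; do python3 -m creep '[[0,0,0,0,0,-8],[0,0,0,0,0,-16],[0,0,0,0,0,-24],[0,0,0,0,0,-32],[0,0,0,0,0,-40],[0,0,0,0,0,-48],[0,0,0,0,0,-56],[0,0,0,0,0,-60]]' | grep -E 'clock|pos'; done
cat >> h.py <<'E'
def cen(p,mask,z=0.045,amin=200):
    n,l,st,c=cv2.connectedComponentsWithStats(mask.astype(np.uint8)); out=[]
    for i in range(1,n):
        if st[i,4]<amin: continue
        v,u=np.nonzero(l==i); X=np.array([onplane(p,a,b,z)[:2] for a,b in zip(u,v)])
        out.append((np.round(X.mean(0),4),st[i,4],np.round(np.ptp(X,0),4)))
    return out
E
python3 - <<'E'
from h import *
go([0.50,0.02,0.22],-92.3)
p,im,d=cam('wrist'); cv2.imwrite('pics/w2.png',im)
P=cloud(p,d); g=cv2.cvtColor(im,cv2.COLOR_BGR2GRAY); zz=P[...,2]
reg=(P[...,0]>0.53)&(P[...,0]<0.582)&(P[...,1]>-0.08)&(P[...,1]<0.104)
reg=np.ones(d.shape,bool)
def box(x0,x1,y0,y1):
    c=np.array([proj(p,[x,y,0.045]) for x,y in [(x0,y0),(x1,y0),(x1,y1),(x0,y1)]]).astype(np.int32)
    m=np.zeros(d.shape,np.uint8); cv2.fillPoly(m,[c],1); return m>0
print('deck',np.median(P[box(0.525,0.533,-.06,.09)][:,2]))
for w in cen(p,box(0.532,0.585,-0.082,0.104)&(zz<0.0415)&(d>0)): print('well',w)
for w in cen(p,box(0.475,0.505,-0.07,0.095)&(g<90)): print('slot',w)
E
```

```text
clock: 2.7
tcp_pos: [0.4988, 0.0146, 0.2202]
clock: 3.5
tcp_pos: [0.4987, 0.0146, 0.2202]
clock: 4.3
tcp_pos: [0.4988, 0.0146, 0.2202]
t 4.3 tcp [0.4988 0.0146 0.2202] yaw -92.2 shift mm [-5.4 -1.   0.2] turn z 0.1 tiltfix [-0.01 -0.01] F [ 1.  -0.5 -0. ] gap 0.0602
deck 0.04502755867338826
well (array([ 0.5541, -0.058 ]), np.int32(1766), array([0.0386, 0.0389]))
well (array([ 0.556 , -0.0125]), np.int32(1561), array([0.0388, 0.0388]))
well (array([0.5579, 0.0331]), np.int32(1375), array([0.0392, 0.0384]))
well (array([0.5593, 0.0783]), np.int32(1181), array([0.0385, 0.0383]))
slot (array([ 0.4872, -0.0447]), np.int32(702), array([0.0154, 0.0319]))
slot (array([0.4917, 0.07  ]), np.int32(493), array([0.015 , 0.0308]))
```

```bash

python3 -m creep '[[-0.285,0.01,0,0,0,0],[-0.285,0.01,0,0,0,0],[-0.285,0.01,0,0,0,0],[-0.285,0.01,0,0,0,0],[-0.285,0.01,0,0,0,0],[-0.285,0.01,0,0,0,0],[-0.285,0.01,0,0,0,0],[-0.285,0.01,0,0,0,0]]' | grep -E 'clock|pos'
cat >> h.py <<'E'
def fixw(p,X,z,foot=None):
    "wrist reading X at height z -> corrected: scale 1.012 about the camera's foot, less 0.7 mm along tool x"
    M=rot(env.get_state()['orientation']).as_matrix(); f=np.array(p['position'])[:2]
    return X  # replaced below
def cellsw(name='wrist'):
    p,im,d=cam(name); P=cloud(p,d); hsv=cv2.cvtColor(im,cv2.COLOR_BGR2HSV)
    tx=rot(env.get_state()['orientation']).as_matrix()[:2,0] if name=='wrist' else None
    near=(hsv[...,0]<30)&(hsv[...,1]>80)&(P[...,2]>0.048)&(P[...,2]<0.09)&(d>0)
    out=[]
    n,l,st,c=cv2.connectedComponentsWithStats(near.astype(np.uint8))
    for i in range(1,n):
        if st[i,4]<15: continue
        z=np.median(P[l==i][:,2]); X=onplane(p,*c[i],z)[:2]
        Y=X-0.0007*tx if tx is not None else X-[0.002,0]
        out.append((np.round(c[i]),st[i,4],round(float(z),4),np.round(Y,4)))
    return im,out
E
python3 - <<'E'
from h import *
im,o=cellsw(); cv2.imwrite('pics/w3.png',im)
go([.556,.361,.22],-92.3)
for q in o: print(*q)
print('top')
for q in cellsw('top')[1]: print(*q)
E
```

```text
clock: 5.15
tcp_pos: [0.5006, 0.3007, 0.2197]
t 5.2 tcp [0.5006 0.3    0.2198] yaw -92.41 shift mm [-63.3 -52.7  -0.3] turn z -0.11 tiltfix [ 0.02 -0.05] F [-0.1 -0.3 -1. ] gap 0.0603
[252. 166.] 254 0.0579 [0.5227 0.2808]
[341. 184.] 247 0.0582 [0.4476 0.2996]
[221. 255.] 207 0.058 [0.556  0.3614]
[100. 275.] 1188 0.0559 [0.671  0.3778]
[319. 268.] 203 0.058 [0.4675 0.3785]
[263. 356.] 959 0.0562 [0.524  0.4734]
top
[370. 110.] 230 0.0879 [ 0.8306 -0.1415]
[354.  99.] 36 0.054 [ 0.8741 -0.1094]
[302. 108.] 98 0.0536 [0.8525 0.018 ]
[372. 132.] 27 0.0866 [ 0.7752 -0.1434]
[308. 150.] 94 0.053 [0.7446 0.0067]
[152. 179.] 186 0.0582 [0.6725 0.3777]
[269. 196.] 29 0.0653 [0.627  0.0994]
[347. 198.] 27 0.0635 [ 0.6216 -0.0823]
[445. 222.] 87 0.0657 [ 0.5625 -0.3074]
[191. 241.] 25 0.06 [0.5225 0.2802]
[456. 251.] 70 0.0661 [ 0.4952 -0.3272]
[182. 274.] 30 0.0598 [0.4472 0.2984]
```

View pics/w3.png

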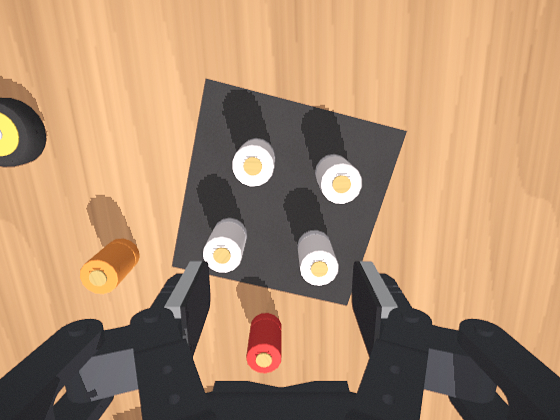

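Wrist view: white cells at (252,162), (341,182), (222,250) and (319,265), with the orange (100,270) and red (264,350) lookalikes outside the mat. Top and wrist agree to about 1 mm. Grasping A, the cell at (222,250).

```bash

python3 -m creep '[[-0.063,-0.053,0,0,0,0],[-0.063,-0.053,0,0,0,0],[-0.063,-0.053,0.04,0,0,0],[-0.063,-0.053,0.09,0,0,0],[-0.063,-0.053,0.14,0,0,0],[-0.063,-0.053,0.17,0,0,0],[-0.063,-0.053,0.19,0,0,0],[-0.063,-0.053,0.19,0,0,0]]' | grep -E 'clock|pos|force'
python3 -c "
from h import *
go([.556,.3614,.030],-92.3)"
```

```text
clock: 6.05
tcp_pos: [0.5542, 0.3584, 0.0263]
wrist_force: [-0.2, -0.4, -0.3]
t 6.05 tcp [0.5542 0.3584 0.0263] yaw -92.51 shift mm [-3.1 -1.7 -3.7] turn z -0.21 tiltfix [ 0.35 -0.21] F [-0.2 -0.4 -0.3] gap 0.06
```

```bash

python3 -m creep '[[-0.001,0,0,0,0,0],[-0.002,0,0,0,0,0],[-0.002,0,0,0,0,0],[-0.002,0,0,0,0,0],[-0.002,0,0,0,0,0],[-0.002,0,0,0,0,0],[-0.002,0,0,0,0,0],[-0.002,0,0,0,0,0]]' | grep -E 'clock|pos|force'
python3 -c "
from h import *
go([.556,.3614,.030],-92.3)"
```

```text
clock: 6.85
tcp_pos: [0.5562, 0.3638, 0.0299]
wrist_force: [-0.8, -0.9, 1.3]
t 6.85 tcp [0.5562 0.3638 0.0299] yaw -92.32 shift mm [ 2.4  0.1 -0.1] turn z -0.02 tiltfix [ 0.   -0.01] F [-0.8 -0.9  1.3] gap 0.0601
```

```bash

python3 -m creep '[[0.0024,0,0,0,0,0],[0.0024,0,0,0,0,0],[0.0024,0,0,0,0,0],[0.0024,0,0,0,0,0],[0.0024,0,0,0,0,0],[0.0024,0,0,0,0,0],[0.0024,0,0,0,0,0],[0.0024,0,0,0,0,0]]' 0.06 | grep -E 'pos'
python3 -m creep '[[0,0,0,0,0,0],[0,0,0,0,0,0],[0,0,0,0,0,0],[0,0,0,0,0,0],[0,0,0,0,0,0],[0,0,0,0,0,0],[0,0,0,0,0,0],[0,0,0,0,0,0]]' 0.02 40 | grep -E 'clock|pos|force|gap'
python3 -c "
from h import *
go([.5602,.0799,.14],-92.3)"
```

```text
tcp_pos: [0.5562, 0.3614, 0.0299]
clock: 8.45
tcp_pos: [0.5563, 0.3615, 0.0301]
wrist_force: [0.1, -0.9, 2.5]
finger_gap: 0.0345
t 8.45 tcp [0.5563 0.3615 0.0301] yaw -92.33 shift mm [ 281.2  -15.4 -109.9] turn z -0.03 tiltfix [-0.02  0.  ] F [ 0.1 -0.9  2.5] gap 0.0345
```

```bash

python3 -m creep '[[0,0,-0.05,0,0,0],[0,0,-0.1,0,0,0],[0.04,-0.003,-0.11,0,0,0],[0.09,-0.005,-0.11,0,0,0],[0.14,-0.008,-0.11,0,0,0],[0.19,-0.01,-0.11,0,0,0],[0.24,-0.013,-0.11,0,0,0],[0.281,-0.0154,-0.11,0,0,0]]' | grep -E 'clock|gap'
python3 -m creep '[[0,0,0,0,0,0],[0,0,0,0,0,0],[0,0,0,0,0,0],[0,0,0,0,0,0],[0,0,0,0,0,0],[0,0,0,0,0,0],[0,0,0,0,0,0],[0,0,0,0,0,0]]' | grep -E 'gap'
python3 -c "
from h import *
go([.5602,.0799,.049],-92.3)"
```

```text
clock: 9.25
finger_gap: 0.0347
finger_gap: 0.0348
t 10.05 tcp [0.5602 0.0803 0.1399] yaw -92.29 shift mm [ 0.4 -0.1 90.9] turn z 0.01 tiltfix [-0.   -0.01] F [-0.6 -0.5 -0.4] gap 0.0348
```

```bash

python3 -m creep '[[0.0004,0,0.04,0,0,0],[0.0004,0,0.055,0,0,0],[0.0004,0,0.062,0,0,0],[0.0004,0,0.068,0,0,0],[0.0004,0,0.074,0,0,0],[0.0004,0,0.08,0,0,0],[0.0004,0,0.085,0,0,0],[0.0004,0,0.09,0,0,0]]' | grep -E 'clock|pos|force|gap'
python3 -m creep '[[0,0,0.001,0,0,0],[0,0,0.001,0,0,0],[0,0,0.001,0,0,0],[0,0,0.001,0,0,0],[0,0,0.001,0,0,0],[0,0,0.001,0,0,0],[0,0,0.001,0,0,0],[0,0,0.001,0,0,0]]' | grep -E 'clock|pos|force|gap'
python3 -c "
from h import *
p,im,d=cam('wrist'); cv2.imwrite('pics/w4.png',im)"
```

```text
clock: 10.85
tcp_pos: [0.561, 0.0796, 0.0506]
wrist_force: [-7.3, -0.9, 40.2]
finger_gap: 0.0347
clock: 11.65
tcp_pos: [0.561, 0.0796, 0.0507]
wrist_force: [-2.8, -0.1, 9.3]
finger_gap: 0.035
```

View pics/w4.png

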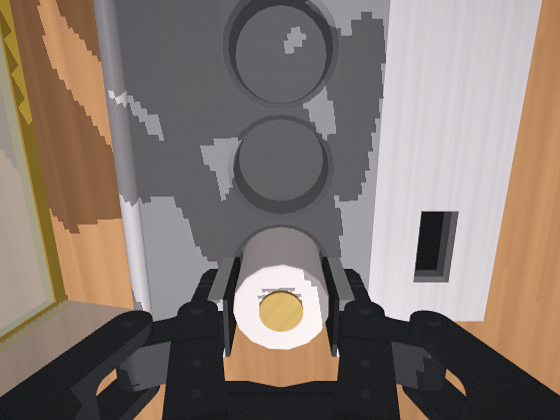

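The cell sits inside well 0: its nub is at (281,312), with the deck around it. Contact came at TCP z≈0.0507, which is floor height. Releasing it and going to B.

```bash

python3 -m creep '[[0,0,0,0,0,0],[0,0,0,0,0,0],[0,0,0,0,0,0],[0,0,0,0,0,0],[0,0,-0.02,0,0,0],[0,0,-0.06,0,0,0],[0,0,-0.11,0,0,0],[0,0,-0.11,0,0,0]]' 0.06 | grep -E 'clock|pos|force|gap'
python3 -c "
from h import *
for q in cellsw('wrist')[1]: print(*q)
go([.5227,.2808,.03],-92.3)"
```

```text
clock: 12.5
tcp_pos: [0.5644, 0.0797, 0.1659]
wrist_force: [0.7, -0.4, -0.3]
finger_gap: 0.0602
[287. 214.] 418 0.079 [0.5602 0.0799]
[135. 232.] 55 0.0583 [0.6731 0.0964]
[191. 240.] 404 0.0712 [0.6282 0.0993]
t 12.55 tcp [0.563  0.0796 0.1628] yaw -92.33 shift mm [-199.4   49.5  132.5] turn z -0.03 tiltfix [-0.46  0.01] F [ 0.2  0.7 -1.4] gap 0.0597
```

```bash

python3 -m creep '[[-0.05,0.0455,0,0,0,0],[-0.1,0.0455,0,0,0,0],[-0.15,0.0455,0,0,0,0],[-0.199,0.0455,0,0,0,0],[-0.199,0.0455,0.03,0,0,0],[-0.199,0.0455,0.04,0,0,0],[-0.199,0.0455,0.04,0,0,0],[-0.199,0.0455,0.04,0,0,0]]'  | grep -E 'clock|pos|force|gap'
python3 -m creep '[[0,0,0,0,0,0],[0,0,0,0,0,0],[0,0,0,0,0,0],[0,0,0,0,0,0],[0,0,0,0,0,0],[0,0,0,0,0,0],[0,0,0,0,0,0],[0,0,0,0,0,0]]' | grep -E 'pos'
python3 -c "
from h import *
for q in cellsw('wrist')[1]: print(*q)
for q in cellsw('top')[1]: print(*q)
go([.5227,.2808,.03],-92.3)"
```

```text
clock: 13.35
tcp_pos: [0.5223, 0.2791, 0.1184]
wrist_force: [0.5, 0.1, 0.2]
finger_gap: 0.0597
tcp_pos: [0.5227, 0.2803, 0.1189]
[279. 227.] 508 0.0579 [0.5229 0.2806]
[404. 252.] 492 0.0581 [0.4479 0.2993]
[362. 361.] 174 0.0581 [0.4714 0.3775]
[ 63. 390.] 18 0.0559 [0.6779 0.3946]
[370. 105.] 166 0.088 [ 0.843  -0.1417]
[355. 100.] 55 0.0525 [ 0.8722 -0.1128]
[302. 108.] 93 0.0537 [0.853  0.0182]
[378. 125.] 21 0.0883 [ 0.791  -0.1571]
[375. 133.] 25 0.0875 [ 0.7736 -0.151 ]
[308. 149.] 68 0.0529 [0.7466 0.0067]
[269. 196.] 25 0.0686 [0.6273 0.0999]
[347. 198.] 26 0.0668 [ 0.6211 -0.0825]
[445. 222.] 87 0.0653 [ 0.5616 -0.3069]
[278. 223.] 31 0.0798 [0.56   0.0798]
[191. 241.] 26 0.0604 [0.5223 0.2802]
[456. 251.] 72 0.0665 [ 0.495 -0.327]
[182. 274.] 31 0.0589 [0.4471 0.2985]
t 14.25 tcp [0.5227 0.2803 0.1189] yaw -92.32 shift mm [-0.5  0.  88.9] turn z -0.02 tiltfix [ 0.   -0.01] F [-0.2  0.4  0.1] gap 0.06
```

```bash

python3 -m creep '[[-0.0003,0,0.04,0,0,0],[-0.0003,0,0.07,0,0,0],[-0.0003,0,0.085,0,0,0],[-0.0003,0,0.089,0,0,0],[-0.0003,0,0.089,0,0,0],[-0.0003,0,0.089,0,0,0],[-0.0003,0,0.089,0,0,0],[-0.0003,0,0.089,0,0,0]]'  | grep -E 'clock|pos|force|gap'
python3 -m creep '[[0,0,0,0,0,0],[0,0,0,0,0,0],[0,0,0,0,0,0],[0,0,0,0,0,0],[0,0,0,0,0,0],[0,0,0,0,0,0],[0,0,0,0,0,0],[0,0,0,0,0,0]]' 0.02 40 | grep -E 'pos|gap'
python3 -m creep '[[0,0,-0.05,0,0,0],[0,0,-0.1,0,0,0],[0.03,-0.005,-0.12,0,0,0],[0.08,-0.015,-0.12,0,0,0],[0.13,-0.025,-0.12,0,0,0],[0.18,-0.035,-0.12,0,0,0],[0.22,-0.042,-0.12,0,0,0],[0.245,-0.0455,-0.12,0,0,0]]'  | grep -E 'pos|gap'
python3 -m creep '[[0,0,0,0,0,0],[0,0,0,0,0,0],[0,0,0,0,0,0],[0,0,0,0,0,0],[0,0,0,0,0,0],[0,0,0,0,0,0],[0,0,0,0,0,0],[0,0,0,0,0,0]]' | grep -E 'pos|gap'
python3 -c "
from h import *
go([.5583,.0340,.0505],-92.3)"
```

```text
clock: 15.05
tcp_pos: [0.5236, 0.2809, 0.0311]
wrist_force: [-0.6, -0.3, 0.0]
finger_gap: 0.0604
tcp_pos: [0.5231, 0.2807, 0.0306]
finger_gap: 0.0348
tcp_pos: [0.5582, 0.0307, 0.1492]
finger_gap: 0.0343
tcp_pos: [0.5583, 0.0342, 0.15]
finger_gap: 0.0352
t 17.45 tcp [0.5583 0.0342 0.15  ] yaw -92.3 shift mm [ 0.2 -0.  99.5] turn z -0.0 tiltfix [-0.   -0.01] F [ 0.  -0.1 -1.7] gap 0.0352
```

```bash

python3 -m creep '[[0,0,0.045,0,0,0],[0,0,0.065,0,0,0],[0,0,0.074,0,0,0],[0,0,0.081,0,0,0],[0,0,0.087,0,0,0],[0,0,0.093,0,0,0],[0,0,0.097,0,0,0],[0,0,0.099,0,0,0]]'  | grep -E 'clock|pos|force|gap'
python3 -m creep '[[0,0,0,0,0,0],[0,0,0,0,0,0],[0,0,0,0,0,0],[0,0,0,0,0,0],[0,0,-0.02,0,0,0],[0,0,-0.06,0,0,0],[0,0,-0.11,0,0,0],[0,0,-0.119,0,0,0]]' 0.06 | grep -E 'clock|pos|force|gap'
python3 -m creep '[[-0.04,0.02,0,0,0,0],[-0.08,0.04,0,0,0,0],[-0.12,0.06,0,0,0,0],[-0.16,0.08,0,0,0,0],[-0.20,0.1,0,0,0,0],[-0.24,0.115,0,0,0,0],[-0.2607,0.1212,0.03,0,0,0],[-0.2607,0.1212,0.05,0,0,0]]'  | grep -E 'clock|pos|force|gap'
python3 -m creep '[[0,0,0,0,0,0],[0,0,0,0,0,0],[0,0,0,0,0,0],[0,0,0,0,0,0],[0,0,0,0,0,0],[0,0,0,0,0,0],[0,0,0,0,0,0],[0,0,0,0,0,0]]' | grep -E 'pos'
python3 -c "
from h import *
for q in cellsw('wrist')[1]: print(*q)
for q in cellsw('top')[1]: 
  if .4<q[3][0]<.6 and q[3][1]>-.1: print(*q)
go([.4476,.2994,.03],-92.3)"
```

```text
clock: 18.25
tcp_pos: [0.5583, 0.0339, 0.0512]
wrist_force: [-5.1, -0.0, 15.5]
finger_gap: 0.0349
clock: 19.05
tcp_pos: [0.5616, 0.0337, 0.1761]
wrist_force: [1.5, 0.7, 1.2]
finger_gap: 0.0597
clock: 19.85
tcp_pos: [0.4466, 0.3022, 0.119]
wrist_force: [-0.1, -0.6, 0.3]
finger_gap: 0.06
tcp_pos: [0.4478, 0.2993, 0.12]
[280. 226.] 510 0.058 [0.4475 0.2993]
[255. 340.] 389 0.058 [0.4674 0.3783]
[278. 222.] 28 0.0803 [0.5617 0.0782]
[298. 224.] 29 0.0809 [0.5568 0.0339]
[182. 274.] 31 0.0596 [0.447  0.2984]
t 20.75 tcp [0.4477 0.2993 0.1199] yaw -92.33 shift mm [-0.1  0.1 89.9] turn z -0.03 tiltfix [ 0.   -0.01] F [-0.7 -0.2 -0.2] gap 0.0601
```

```bash

python3 -m creep '[[0,0,0.04,0,0,0],[0,0,0.07,0,0,0],[0,0,0.086,0,0,0],[0,0,0.09,0,0,0],[0,0,0.09,0,0,0],[0,0,0.09,0,0,0],[0,0,0.09,0,0,0],[0,0,0.09,0,0,0]]'  | grep -E 'clock|pos|force|gap'
python3 -m creep '[[0,0,0,0,0,0],[0,0,0,0,0,0],[0,0,0,0,0,0],[0,0,0,0,0,0],[0,0,0,0,0,0],[0,0,0,0,0,0],[0,0,0,0,0,0],[0,0,0,0,0,0]]' 0.02 40 | grep -E 'pos|gap'
python3 -m creep '[[0,0,-0.05,0,0,0],[0,0,-0.1,0,0,0],[0.03,-0.012,-0.12,0,0,0],[0.075,-0.03,-0.12,0,0,0],[0.12,-0.048,-0.12,0,0,0],[0.165,-0.066,-0.12,0,0,0],[0.21,-0.084,-0.12,0,0,0],[0.255,-0.1,-0.12,0,0,0]]'  | grep -E 'pos|gap'
python3 -m creep '[[0.03,-0.0133,0,0,0,0],[0.0517,-0.0213,0,0,0,0],[0.0517,-0.0213,0,0,0,0],[0.0517,-0.0213,0,0,0,0],[0.0517,-0.0213,0,0,0,0],[0.0517,-0.0213,0,0,0,0],[0.0517,-0.0213,0,0,0,0],[0.0517,-0.0213,0,0,0,0]]' | grep -E 'pos|gap'
python3 -c "
from h import *
go([.5565,-.0120,.0505],-92.3)"
```

```text
clock: 21.55
tcp_pos: [0.4485, 0.2997, 0.031]
wrist_force: [0.5, 0.1, -0.4]
finger_gap: 0.0599
tcp_pos: [0.4481, 0.2995, 0.0305]
finger_gap: 0.0349
tcp_pos: [0.5374, 0.0386, 0.1494]
finger_gap: 0.0344
tcp_pos: [0.5564, -0.0113, 0.1501]
finger_gap: 0.0349
t 23.95 tcp [ 0.5564 -0.0113  0.1501] yaw -92.26 shift mm [ 0.7 -0.1 99.6] turn z 0.04 tiltfix [-0.01 -0.01] F [ 0.1 -0.2 -0.6] gap 0.0349
```

```bash

python3 -m creep '[[0.0005,0,0.045,0,0,0],[0.0005,0,0.065,0,0,0],[0.0005,0,0.074,0,0,0],[0.0005,0,0.081,0,0,0],[0.0005,0,0.087,0,0,0],[0.0005,0,0.093,0,0,0],[0.0005,0,0.097,0,0,0],[0.0005,0,0.099,0,0,0]]'  | grep -E 'clock|pos|force|gap'
python3 -m creep '[[0,0,0,0,0,0],[0,0,0,0,0,0],[0,0,0,0,0,0],[0,0,0,0,0,0],[0,0,-0.02,0,0,0],[0,0,-0.06,0,0,0],[0,0,-0.11,0,0,0],[0,0,-0.119,0,0,0]]' 0.06 | grep -E 'clock|pos|force|gap'
python3 -m creep '[[-0.045,0.012,0,0,0,0],[-0.09,0.024,0,0,0,0],[-0.135,0.036,0,0,0,0],[-0.18,0.048,0,0,0,0],[-0.225,0.06,0,0,0,0],[-0.27,0.072,0,0,0,0],[-0.315,0.084,0,0,0,0],[-0.36,0.096,0,0,0,0]]'  | grep -E 'clock|pos|force|gap'
python3 -m creep '[[-0.026,0.009,0,0,0,0],[-0.026,0.009,0.03,0,0,0],[-0.026,0.009,0.05,0,0,0],[-0.026,0.009,0.05,0,0,0],[-0.026,0.009,0.05,0,0,0],[-0.026,0.009,0.05,0,0,0],[-0.026,0.009,0.05,0,0,0],[-0.026,0.009,0.05,0,0,0]]' | grep -E 'pos'
python3 -c "
from h import *
for q in cellsw('wrist')[1]: print(*q)
for q in cellsw('top')[1]: 
  if .4<q[3][0]<.6 and q[3][1]>-.1: print(*q)
go([.4674,.3783,.03],-92.3)"
```

```text
clock: 24.75
tcp_pos: [0.5564, -0.0125, 0.0513]
wrist_force: [-5.5, 0.9, 14.3]
finger_gap: 0.0348
clock: 25.55
tcp_pos: [0.5598, -0.013, 0.1761]
wrist_force: [0.5, 0.1, -1.6]
finger_gap: 0.06
clock: 26.35
tcp_pos: [0.4745, 0.3529, 0.1697]
wrist_force: [0.6, -0.0, -0.0]
finger_gap: 0.0599
tcp_pos: [0.468, 0.3775, 0.121]
[280. 227.] 499 0.058 [0.4675 0.3787]
[211. 359.] 1414 0.0561 [0.5185 0.4729]
[278. 222.] 30 0.0805 [0.5618 0.079 ]
[298. 224.] 30 0.0808 [0.557  0.0339]
[318. 225.] 29 0.081 [ 0.5554 -0.0128]
[147. 266.] 28 0.0596 [0.4674 0.3784]
t 27.25 tcp [0.4677 0.3774 0.1206] yaw -92.35 shift mm [-0.8  0.4 90.6] turn z -0.05 tiltfix [-0.06  0.03] F [0.4 0.2 0.3] gap 0.0603
```

```bash

python3 -m creep '[[-0.001,0,0.04,0,0,0],[-0.001,0,0.07,0,0,0],[-0.001,0,0.086,0,0,0],[-0.001,0,0.09,0,0,0],[-0.001,0,0.09,0,0,0],[-0.001,0,0.09,0,0,0],[-0.001,0,0.09,0,0,0],[-0.001,0,0.09,0,0,0]]'  | grep -E 'clock|pos|force|gap'
python3 -m creep '[[0,0,0,0,0,0],[0,0,0,0,0,0],[0,0,0,0,0,0],[0,0,0,0,0,0],[0,0,0,0,0,0],[0,0,0,0,0,0],[0,0,0,0,0,0],[0,0,0,0,0,0]]' 0.02 40 | grep -E 'pos|gap'
python3 -m creep '[[0,0,-0.05,0,0,0],[0,0,-0.1,0,0,0],[0.03,-0.012,-0.12,0,0,0],[0.075,-0.024,-0.12,0,0,0],[0.12,-0.036,-0.12,0,0,0],[0.165,-0.048,-0.12,0,0,0],[0.21,-0.06,-0.12,0,0,0],[0.255,-0.07,-0.12,0,0,0]]'  | grep -E 'pos|gap'
python3 -m creep '[[0.045,-0.01,0,0,0,0],[0.09,-0.02,0,0,0,0],[0.135,-0.03,0,0,0,0],[0.1775,-0.0346,0,0,0,0],[0.1775,-0.0346,0,0,0,0],[0.1775,-0.0346,0,0,0,0],[0.1775,-0.0346,0,0,0,0],[0.1775,-0.0346,0,0,0,0]]' | grep -E 'pos|gap'
python3 -c "
from h import *
go([.5546,-.0579,.0505],-92.3)"
```

```text
clock: 28.05
tcp_pos: [0.4681, 0.3789, 0.0311]
wrist_force: [-0.0, -0.4, -1.0]
finger_gap: 0.0598
tcp_pos: [0.4676, 0.3786, 0.0306]
finger_gap: 0.0348
tcp_pos: [0.5266, 0.119, 0.1493]
finger_gap: 0.0346
tcp_pos: [0.5539, -0.0566, 0.1497]
finger_gap: 0.0347
t 30.45 tcp [ 0.5539 -0.0566  0.1497] yaw -92.22 shift mm [ 1.3 -0.9 99.2] turn z 0.08 tiltfix [0.04 0.02] F [ 0.3  0.4 -1.8] gap 0.0347
```

```bash

python3 -m creep '[[0.0005,0,0.045,0,0,0],[0.0005,0,0.065,0,0,0],[0.0005,0,0.074,0,0,0],[0.0005,0,0.081,0,0,0],[0.0005,0,0.087,0,0,0],[0.0005,0,0.093,0,0,0],[0.0005,0,0.097,0,0,0],[0.0005,0,0.099,0,0,0]]'  | grep -E 'clock|pos|force|gap'
python3 -m creep '[[0,0,0,0,0,0],[0,0,0,0,0,0],[0,0,0,0,0,0],[0,0,0,0,0,0],[0,0,-0.02,0,0,0],[0,0,-0.06,0,0,0],[0,0,-0.11,0,0,0],[0,0,-0.16,0,0,0]]' 0.06 | grep -E 'clock|pos|force|gap'
python3 -m creep '[[0,0.05,-0.04,0,0,0],[0,0.06,-0.04,0,0,0],[0,0.06,-0.04,0,0,0],[0,0.06,-0.04,0,0,0],[0,0.06,-0.04,0,0,0],[0,0.06,-0.04,0,0,0],[0,0.06,-0.04,0,0,0],[0,0.06,-0.04,0,0,0]]' 0 | grep -E 'clock|pos|force|gap'
python3 - <<'E'
from h import *
p,im,d=cam('top'); P=cloud(p,d); cv2.imwrite('pics/t2.png',cv2.resize(im[80:290,120:400],None,fx=2.8,fy=2.8))
h=cv2.cvtColor(im,cv2.COLOR_BGR2HSV)
q=P[(P[...,2]>.1)&(P[...,0]>.6)&(P[...,0]<.75)&(abs(P[...,1])<.12)&(h[...,0]>15)&(h[...,0]<40)&(h[...,1]>150)]
# cover plane: line fit x vs z
print(len(q),q.min(0),q.max(0),np.polyfit(q[:,2],q[:,0],1))
for c in cellsw('top')[1]:
  if .4<c[3][0]<.6 and c[3][1]>-.1: print(*c)
E
```

```text
clock: 31.25
tcp_pos: [0.5554, -0.0586, 0.0511]
wrist_force: [2.8, -2.4, 0.1]
finger_gap: 0.0347
clock: 32.05
tcp_pos: [0.5534, -0.0582, 0.2123]
wrist_force: [0.9, -0.1, -0.5]
finger_gap: 0.0596
clock: 32.85
tcp_pos: [0.4944, -0.056, 0.2502]
wrist_force: [0.0, -0.8, -0.0]
finger_gap: -0.0004
1417 [ 0.62843284 -0.08699568  0.10088512] [0.69620855 0.10261665 0.2028911 ] [0.02474566 0.64634168]
[278. 222.] 29 0.0804 [0.5617 0.0785]
[298. 224.] 26 0.0802 [0.5574 0.034 ]
[319. 225.] 29 0.081 [ 0.5554 -0.0132]
[107. 241.] 207 0.0577 [0.5241 0.4743]
```

View pics/t2.png

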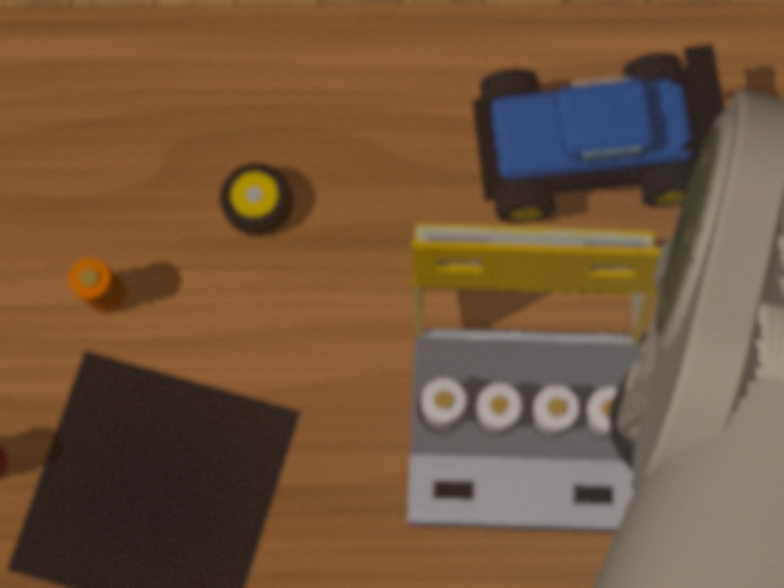

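The crop shows all four cells in the wells (nubs at (445,400), (498,405), (557,407), and the fourth partly hidden) and an empty mat. The cover leans back at about 1.8 rad. Next I close the cover: fingers shut, tool turned 90°, approaching behind the lip.

```bash

python3 -m creep '[[0,0,-0.05,0,0,8],[-0.01,-0.02,-0.05,0,0,16],[-0.03,-0.06,-0.05,0,0,24],[-0.045,-0.1,-0.05,0,0,32],[-0.06,-0.14,-0.05,0,0,40],[-0.07,-0.175,-0.05,0,0,48],[-0.07,-0.193,-0.05,0,0,56],[-0.07,-0.193,-0.05,0,0,64]]' | grep -E 'clock|pos|force|gap'
python3 -m creep '[[0,0,0,0,0,8],[0,0,0,0,0,16],[0,0,0,0,0,24],[0,0,0,0,0,26],[0,0,0,0,0,26],[0,0,0,0,0,26],[0,0,0,0,0,26],[0,0,0,0,0,26]]' | grep -E 'clock|pos|force|gap'
python3 - <<'E'
from h import *
go([.69,.0058,.165],177.7)
p,im,d=cam('top'); P=cloud(p,d); h=cv2.cvtColor(im,cv2.COLOR_BGR2HSV)
print('w3',[ (c[2],c[3]) for c in cellsw('wrist')[1]])
E
```

```text
clock: 33.75
tcp_pos: [0.6922, 0.0064, 0.2983]
wrist_force: [-0.3, 0.3, 0.0]
finger_gap: -0.0001
clock: 34.55
tcp_pos: [0.6899, 0.0061, 0.3009]
wrist_force: [0.6, -0.1, 0.5]
finger_gap: -0.0
t 34.55 tcp [0.6899 0.0061 0.3009] yaw 177.69 shift mm [-1.000e-01 -3.000e-01  1.359e+02] turn z -0.01 tiltfix [-0. -0.] F [ 0.6 -0.1  0.5] gap -0.0
w3 [(0.0791, array([ 0.5544, -0.0564])), (0.0792, array([ 0.5559, -0.0127])), (0.0792, array([0.558 , 0.0337])), (0.0792, array([0.5627, 0.079 ])), (0.0707, array([ 0.6216, -0.0817])), (0.0716, array([0.6287, 0.0981]))]
```

```bash

python3 -m creep '[[0,0,0.04,0,0,0],[0,0,0.08,0,0,0],[0,0,0.11,0,0,0],[0,0,0.13,0,0,0],[0,0,0.136,0,0,0],[0,0,0.136,0,0,0],[0,0,0.136,0,0,0],[0,0,0.136,0,0,0]]' | grep -E 'clock|pos|force'
python3 -m creep '[[0.02,0,0,0,0,0],[0.04,0,0,0,0,0],[0.06,0,0,0,0,0],[0.075,0,0,0,0,0],[0.09,0,-0.003,0,0,0],[0.103,0,-0.002,0,0,0],[0.115,0,0,0,0,0],[0.125,0,0.005,0,0,0]]' | grep -E 'clock|pos|force'
python3 -c "
from h import *
p,im,d=cam('side'); cv2.imwrite('pics/s2.png',im[60:300,160:440])"
```

```text
clock: 35.45
tcp_pos: [0.6911, 0.006, 0.1669]
wrist_force: [-0.4, -0.6, -0.2]
clock: 36.25
tcp_pos: [0.5665, 0.0109, 0.1624]
wrist_force: [0.5, -0.2, 1.8]
```

View pics/s2.png

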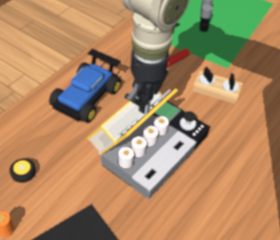

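The side view shows the finger behind the lip at about (150,100), with the cover swung forward to roughly 60°. Continuing the arc.

```bash

python3 -m creep '[[0.012,0,0.005,0,0,0],[0.022,0,0.012,0,0,0],[0.032,0,0.02,0,0,0],[0.041,0,0.03,0,0,0],[0.05,0,0.04,0,0,0],[0.057,0,0.051,0,0,0],[0.064,0,0.062,0,0,0],[0.069,0,0.074,0,0,0]]' | grep -E 'clock|pos|force'
python3 -m creep '[[0.004,0,0.012,0,0,0],[0.006,0,0.022,0,0,0],[0.0075,0,0.029,0,0,0],[0.0075,0,0.033,0,0,0],[0.0075,0,0.036,0,0,0],[0.0075,0,0.036,0,0,0],[0.0075,0,0.036,0,0,0],[0.0075,0,0.036,0,0,0]]' | grep -E 'clock|pos|force'
python3 -c "
from h import *
p,im,d=cam('wrist'); cv2.imwrite('pics/w5.png',im)
p,im,d=cam('side'); cv2.imwrite('pics/s3.png',cv2.resize(im[60:300,160:440],None,fx=2,fy=2))"
```

```text
clock: 37.1
tcp_pos: [0.4973, 0.0138, 0.087]
wrist_force: [0.2, -0.5, -0.6]
clock: 37.9
tcp_pos: [0.4889, 0.0142, 0.051]
wrist_force: [-2.3, 0.5, 7.6]
```

View pics/s3.png

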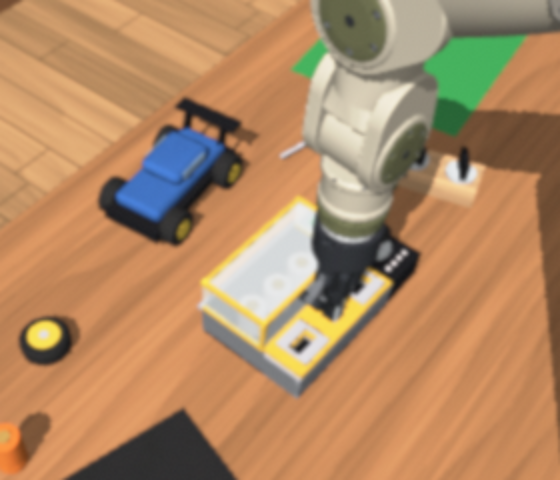

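The cover is down on the ledge: the lip is flat and both pads are visible with slots over the ledge's. Contact came at z 0.051, as expected. Next, the fasteners.

```bash

python3 -m creep '[[0,0,-0.05,0,0,0],[0,0,-0.1,0,0,0],[0,-0.04,-0.13,0,0,0],[-0.005,-0.09,-0.14,0,0,0],[-0.01,-0.14,-0.15,0,0,0],[-0.014,-0.19,-0.15,0,0,0],[-0.02,-0.24,-0.15,0,0,0],[-0.024,-0.29,-0.15,0,0,0]]' 0.06 | grep -E 'clock|pos|force'
python3 -m creep '[[0,-0.035,0,0,0,0],[0,-0.035,0,0,0,0],[0,-0.035,0,0,0,0],[0,-0.035,0,0,0,0],[0,-0.035,0,0,0,0],[0,-0.035,0,0,0,0],[0,-0.035,0,0,0,0],[0,-0.035,0,0,0,0]]' | grep -E 'clock|pos|force'
python3 - <<'E'
from h import *
go([.5,-.31,.2],177.7)
p,im,d=cam('wrist'); cv2.imwrite('pics/w6.png',im); P=cloud(p,d); g=cv2.cvtColor(im,cv2.COLOR_BGR2GRAY)
zz=P[...,2]; tx=rot(env.get_state()['orientation']).as_matrix()[:2,0]
# wing tops: high points, dark
m=((zz>.060)&(zz<.075)&(d>0)&(P[...,1]<-.25)&(P[...,1]>-.4)&(P[...,0]>.44)&(P[...,0]<.62)).astype(np.uint8)
n,l,st,c=cv2.connectedComponentsWithStats(m)
for i in range(1,n):
    if st[i,4]<100: continue
    print(c[i],st[i,4],np.median(zz[l==i]),np.percentile(zz[l==i],95))
    z=np.percentile(zz[l==i],90); v,u=np.nonzero((l==i)&(zz>z-.004)); X=np.array([onplane(p,a,b,z)[:2] for a,b in zip(u,v)])
    ce,(w,h),a=cv2.minAreaRect((X*1000).astype(np.float32)); _,ev=np.linalg.eigh(np.cov(X.T)); e=ev[:,1]
    print('  wing',X.mean(0)-.0007*tx,'rect',ce,w,h,a,'dir',np.degrees(np.arctan2(e[1],e[0])))
h=cv2.cvtColor(im,cv2.COLOR_BGR2HSV)
disc=(zz>.0335)&(zz<.043)&(h[...,1]<60)&(h[...,2]>90)&(P[...,1]<-.25)&(P[...,1]>-.4)
n,l,st,c=cv2.connectedComponentsWithStats(cv2.morphologyEx(disc.astype(np.uint8),cv2.MORPH_CLOSE,np.ones((9,9))))
for i in range(1,n):
    if st[i,4]<300: continue
    v,u=np.nonzero((l==i)&disc); z=np.median(zz[v,u]); X=np.array([onplane(p,a,b,z)[:2] for a,b in zip(u,v)])
    (cc,r)=cv2.minEnclosingCircle((X*1000).astype(np.float32)); print('disc z',z,np.array(cc)-.7*tx,r)
E
```

```text
clock: 38.8
tcp_pos: [0.501, -0.2758, 0.2007]
wrist_force: [0.5, -0.1, 0.2]
clock: 39.6
tcp_pos: [0.4995, -0.3078, 0.2002]
wrist_force: [0.2, -0.5, -0.4]
t 39.6 tcp [ 0.4995 -0.3078  0.2002] yaw 177.73 shift mm [-0.6 -2.2  0.2] turn z 0.03 tiltfix [-0.01  0.02] F [ 0.2 -0.5 -0.4] gap 0.0599
[254.60061444 189.76651306] 651 0.06478999707614463 0.0659961075977859
  wing [ 0.49362116 -0.32843719] rect (493.02142333984375, -328.593994140625) 10.243739128112793 39.697105407714844 34.71355056762695 dir 124.2331263794012
[280.994614   266.12567325] 557 0.06464059038420428 0.06586975491433167
  wing [ 0.56015848 -0.31016892] rect (559.7033081054688, -310.3906555175781) 10.442869186401367 40.29454040527344 59.50297546386719 dir 149.70206150670785
disc z 0.03495073922170461 [ 494.24347785 -328.6683198 ] 22.04996681213379
disc z 0.03486923634001943 [ 561.66880134 -310.69792185] 22.22711753845215
```

View pics/w6.png

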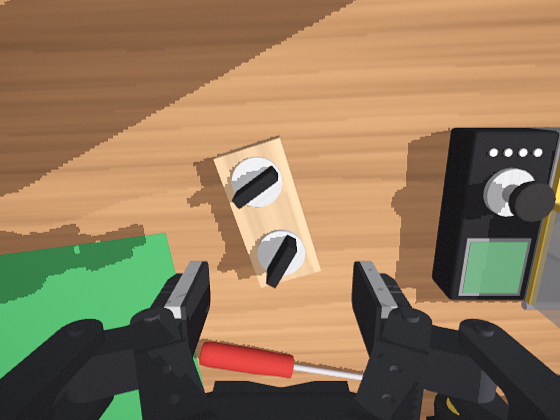

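Wrist view: both fasteners are in the block, f1 at (257,182) and f0 at (281,255). The driver is at (270,358) and the plunger at (520,197). I'll go above f0 and re-measure it close up.

```bash

python3 -m creep '[[-0.03,0,0,0,0,8],[-0.06,0,0.02,0,0,16],[-0.0617,0,0.05,0,0,24],[-0.0617,0,0.08,0,0,28],[-0.0617,0,0.09,0,0,28],[-0.0617,0,0.09,0,0,28],[-0.0617,0,0.09,0,0,28],[-0.0617,0,0.09,0,0,28]]' 0.045 | grep -E 'clock|pos|force'
cat >> h.py <<'E'
def wing(x0,y0,zt=.065,rad=.035):
    s=env.get_state(); M=rot(s['orientation']).as_matrix(); tx=M[:2,0]
    p,im,d=cam('wrist'); P=cloud(p,d); zz=P[...,2]; f=np.array(p['position'])[:2]
    m=((abs(zz-zt)<.005)&(d>0)&(np.hypot(P[...,0]-x0,P[...,1]-y0)<rad))
    z=np.median(zz[m]); v,u=np.nonzero(m); X=np.array([onplane(p,a,b,z)[:2] for a,b in zip(u,v)])
    X=f+1.012*(X-f); ce,(w,h),a=cv2.minAreaRect((X*1000).astype(np.float32)); e=np.linalg.eigh(np.cov(X.T))[1][:,1]
    print('n',len(u),'z',round(z,4),'mean',np.round(X.mean(0),4),'rect',np.round(ce,1),round(w,1),round(h,1),round(a,1),'dir',np.degrees(np.arctan2(e[1],e[0])))
    return im
E
python3 -c "
from h import *
go([.5611,-.3104,.039],149.6)
cv2.imwrite('pics/w7.png',wing(.561,-.310))"
```

```text
clock: 40.45
tcp_pos: [0.5618, -0.3117, 0.1121]
wrist_force: [-0.2, 0.1, -0.2]
t 40.45 tcp [ 0.5618 -0.3117  0.1121] yaw 149.7 shift mm [ 1.6  0.8 73.1] turn z 0.1 tiltfix [-0.02  0.2 ] F [-0.2  0.1 -0.2] gap 0.0448
n 1191 z 0.0648 mean [ 0.5607 -0.31  ] rect [ 561.2 -310.2] 9.6 40.9 59.4 dir 149.2453396782396
```

```bash

python3 -m creep '[[0.001,0,0.03,0,0,0],[0.001,0,0.055,0,0,0],[0.001,0,0.068,0,0,0],[0.001,0,0.071,0,0,0],[0.001,0,0.071,0,0,0],[0.001,0,0.071,0,0,0],[0.001,0,0.071,0,0,0],[0.001,0,0.071,0,0,0]]' | grep -E 'clock|pos|force'
python3 -c "
from h import *
go([.561,-.3102,.039],149.4)"
```

```text
clock: 41.3
tcp_pos: [0.5606, -0.3108, 0.0401]
wrist_force: [0.1, 0.2, -0.3]
t 41.3 tcp [ 0.5606 -0.3108  0.0401] yaw 149.68 shift mm [0.  0.7 1.1] turn z 0.28 tiltfix [-0.01  0.11] F [ 0.1  0.2 -0.3] gap 0.0449
```

```bash

python3 -m creep '[[0,0.0005,0,0,0,0],[0,0.0005,0,0,0,0],[0,0.0005,0,0,0,0],[0,0.0005,0,0,0,0],[0,0.0005,0,0,0,0],[0,0.0005,0,0,0,0],[0,0.0005,0,0,0,0],[0,0.0005,0,0,0,0]]' 0 60 | grep -E 'clock|pos|force|gap'
python3 -m creep '[[0,0,-0.02,0,0,0],[0,0,-0.05,0,0,0],[0,0,-0.09,0,0,0],[0,0,-0.13,0,0,0],[0,0,-0.14,0,0,0],[0,0,-0.14,0,0,0],[0,0,-0.14,0,0,0],[0,0,-0.14,0,0,0]]' | grep -E 'clock|pos|force|gap'
python3 -c "
from h import *
go([.4872,-.0442,.17],87.7)
p,im,d=cam('wrist'); cv2.imwrite('pics/w7.png',im)"
```

```text
clock: 42.1
tcp_pos: [0.5605, -0.3101, 0.0393]
wrist_force: [-0.3, 0.4, 3.2]
finger_gap: 0.0089
clock: 42.9
tcp_pos: [0.5591, -0.3091, 0.1764]
wrist_force: [0.7, -0.1, -0.1]
finger_gap: 0.0085
t 42.9 tcp [ 0.5591 -0.3091  0.1764] yaw 149.67 shift mm [195.9 192.3   7.3] turn z 61.97 tiltfix [ 0.02 -0.24] F [ 0.7 -0.1 -0.1] gap 0.0085
```

View pics/w7.png

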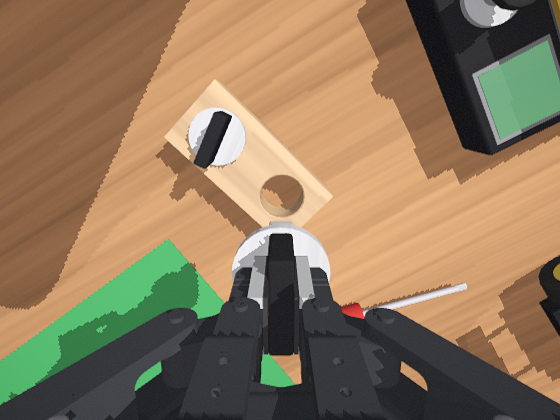

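The fastener is held straight between the pads (wing at (281,295)), and the other one is undisturbed at (213,140). Moving it over slot 1.

```bash

python3 -m creep '[[0.03,0.03,0.006,0,0,8],[0.06,0.06,0.006,0,0,16],[0.09,0.09,0.006,0,0,24],[0.12,0.12,0.006,0,0,32],[0.15,0.15,0.006,0,0,40],[0.175,0.172,0.006,0,0,48],[0.196,0.192,0.006,0,0,56],[0.196,0.192,0.006,0,0,62]]' | grep -E 'clock|pos|force|gap'
python3 -m creep '[[0,0,0,0,0,0],[0,0,0,0,0,0],[0,0,0,0,0,0],[0,0,0,0,0,0],[0,0,0,0,0,0],[0,0,0,0,0,0],[0,0,0,0,0,0],[0,0,0,0,0,0]]' | grep -E 'pos|gap'
python3 - <<'E'
from h import *
go([.4872,-.0447,.07],87.7)
p,im,d=cam('wrist'); cv2.imwrite('pics/w8.png',im); g=cv2.cvtColor(im,cv2.COLOR_BGR2GRAY)
f=np.array(p['position'])[:2]
for x,y in [(.4872,-.0442),(.4918,.0718)]:
    u,v=proj(p,[x,y,.045]); print('exp px',u,v)
    u,v=int(u),int(v); m=np.zeros(g.shape,bool); m[max(v-30,0):v+30,max(u-35,0):u+35]=1
    for q in cen(p,m&(g<70),z=.051): print(q, f+1.012*(q[0]-f))
E
```

```text
clock: 43.75
tcp_pos: [0.4855, -0.0418, 0.1717]
wrist_force: [0.3, -0.0, -0.5]
finger_gap: 0.009
tcp_pos: [0.4881, -0.0453, 0.173]
finger_gap: 0.0087
t 44.55 tcp [ 0.4881 -0.0453  0.173 ] yaw 87.67 shift mm [  0.6  -0.9 103. ] turn z -0.03 tiltfix [0.   0.01] F [ 0.6  0.6 -0.8] gap 0.0087
exp px 280.55324785899086 196.63481871908178
(array([ 0.4872, -0.0426]), np.int32(727), array([0.0155, 0.0282])) [ 0.48716013 -0.04344019]
exp px 280.2645341184548 31.221148082094743
(array([0.4917, 0.071 ]), np.int32(1184), array([0.0165, 0.0308])) [0.49171413 0.07152301]
```

View pics/w8.png

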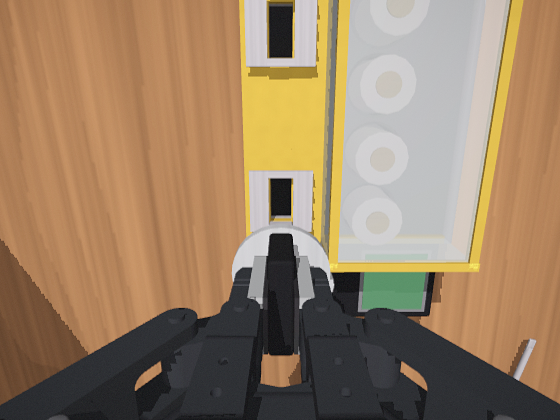

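Both slots are visible in the pads (slot 1 at (281,197)), with the cells under the shut hood and the bar aligned with the slot's axis. Descending slowly.

```bash

python3 -m creep '[[0.0015,-0.0009,0.03,0,0,0],[0.0015,-0.0009,0.06,0,0,0],[0.0015,-0.0009,0.075,0,0,0],[0.0015,-0.0009,0.075,0,0,0],[0.0015,-0.0009,0.075,0,0,0],[0.0015,-0.0009,0.075,0,0,0],[0.0015,-0.0009,0.075,0,0,0],[0.0015,-0.0009,0.075,0,0,0]]' | grep -E 'clock|pos|force|gap'
python3 -m creep '[[0,0,0.004,0,0,0],[0,0,0.008,0,0,0],[0,0,0.012,0,0,0],[0,0,0.016,0,0,0],[0,0,0.02,0,0,0],[0,0,0.023,0,0,0],[0,0,0.026,0,0,0],[0,0,0.027,0,0,0]]' | grep -E 'clock|pos|force|gap'
python3 -c "
from h import *
go([.4872,-.0437,.068],87.7)"
```

```text
clock: 45.4
tcp_pos: [0.4879, -0.0439, 0.0988]
wrist_force: [-0.4, -0.1, -1.2]
finger_gap: 0.0092
clock: 46.2
tcp_pos: [0.4871, -0.0437, 0.0705]
wrist_force: [0.0, 0.5, -1.3]
finger_gap: 0.0088
t 46.2 tcp [ 0.4871 -0.0437  0.0705] yaw 87.67 shift mm [-0.   0.1  2.5] turn z -0.03 tiltfix [-0.03 -0.  ] F [ 0.   0.5 -1.3] gap 0.0088
```

```bash

python3 -m creep '[[0,0,0.002,0,0,0],[0,0,0.004,0,0,0],[0,0,0.006,0,0,0],[0,0,0.008,0,0,0],[0,0,0.008,0,0,0],[0,0,0.008,0,0,0],[0,0,0.008,0,0,0],[0,0,0.008,0,0,0]]' | grep -E 'clock|pos|force|gap'
python3 -c "
from h import *
go([.4872,-.0437,.0625],87.7)"
```

```text
clock: 47.0
tcp_pos: [0.4874, -0.0438, 0.0635]
wrist_force: [-0.9, -0.1, 6.1]
finger_gap: 0.0093
t 47.0 tcp [ 0.4874 -0.0438  0.0635] yaw 87.67 shift mm [ 0.  -0.2  1. ] turn z -0.03 tiltfix [0.04 0.02] F [-0.9 -0.1  6.1] gap 0.0093
```

```bash

python3 -m creep '[[0,0,0.001,0,0,0],[0,0,0.001,0,0,0],[0,0,0.001,0,0,-8],[0,0,0.001,0,0,-16],[0,0,0.001,0,0,-24],[0,0,0.001,0,0,-32],[0,0,0.001,0,0,-40],[0,0,0.001,0,0,-48]]' | grep -E 'clock|pos|force|gap'
python3 -m creep '[[0,0,0,0,0,-8],[0,0,0,0,0,-16],[0,0,0,0,0,-24],[0,0,0,0,0,-32],[0,0,0,0,0,-40],[0,0,0,0,0,-42],[0,0,0,0,0,-42],[0,0,0,0,0,-42]]' | grep -E 'clock|pos|force|gap'
python3 -c "
from h import *
go([.4872,-.0437,.0625],177.7)"
```

```text
clock: 47.8
tcp_pos: [0.4886, -0.0441, 0.063]
wrist_force: [-0.2, 0.8, 7.6]
finger_gap: 0.0088
clock: 48.6
tcp_pos: [0.4887, -0.0441, 0.063]
wrist_force: [0.7, 0.7, 6.1]
finger_gap: 0.009
t 48.6 tcp [ 0.4887 -0.0441  0.063 ] yaw 177.68 shift mm [1.5 0.3 0.5] turn z -0.02 tiltfix [-0.04  0.18] F [0.7 0.7 6.1] gap 0.009
```

```bash

python3 -m creep '[[0,0,-0.001,0,0,0],[0,0,-0.002,0,0,0],[0,0,-0.003,0,0,0],[0,0,-0.003,0,0,0],[0,0,-0.003,0,0,0],[0,0,-0.003,0,0,0],[0,0,-0.003,0,0,0],[0,0,-0.003,0,0,0]]' | grep -E 'clock|pos|force|gap'
python3 -m creep '[[0,0,0,0,0,0],[0,0,0,0,0,0],[0,0,0,0,0,0],[0,0,0,0,0,0],[0,0,-0.02,0,0,0],[0,0,-0.06,0,0,0],[0,0,-0.1,0,0,0],[0,0,-0.13,0,0,0]]' 0.045 | grep -E 'clock|pos|force|gap'
python3 -m creep '[[-0.01,-0.04,0,0,0,-3],[-0.02,-0.09,0,0,0,-3],[-0.03,-0.14,0,0,0,-3],[-0.04,-0.19,0,0,0,-3],[-0.04,-0.24,0,0,0,-3],[-0.0175,-0.2843,0,0,0,-3],[-0.0175,-0.2843,0,0,0,-3],[-0.0175,-0.2843,0,0,0,-3]]' | grep -E 'clock|pos|force|gap'
python3 - <<'E'
from h import *
go([.4937,-.3287,.039],124.5)
p,im,d=cam('top'); P=cloud(p,d); cv2.imwrite('pics/t3.png',cv2.resize(im[185:280,255:390],None,fx=5,fy=5,interpolation=cv2.INTER_CUBIC))
m=(P[...,2]>.07)&(abs(P[...,0]-.489)<.025)&(abs(P[...,1]+.044)<.03); print(m.sum(),np.percentile(P[m][:,2],[50,80,95]),np.ptp(P[m],0))
E
```

```text
clock: 49.4
tcp_pos: [0.4875, -0.0438, 0.0651]
wrist_force: [3.0, -0.5, 3.7]
finger_gap: 0.0085
clock: 50.2
tcp_pos: [0.4874, -0.0437, 0.1971]
wrist_force: [-0.2, -0.1, -0.7]
finger_gap: 0.0448
clock: 51.0
tcp_pos: [0.4921, -0.3295, 0.1943]
wrist_force: [-0.3, 0.2, -0.1]
finger_gap: 0.0448
t 51.0 tcp [ 0.4921 -0.3295  0.1943] yaw -179.51 shift mm [ -1.8   0.6 155.3] turn z 55.99 tiltfix [ 0.07 -0.06] F [-0.3  0.2 -0.1] gap 0.0448
91 [0.09226386 0.09425744 0.09600314] [0.03921377 0.00954702 0.02670867]
```

View pics/t3.png

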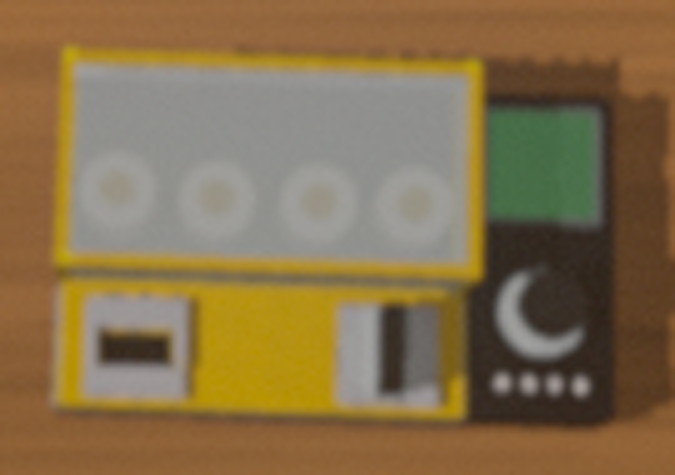

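Slot 1's fastener is locked: the wing at (395,348) now runs along the charger's x, with its top at about 0.092 as expected (0.0915). Slot 0 is open. On to the second fastener.

```bash

python3 -m creep '[[-0.0015,0.0006,0.02,0,0,8],[-0.0015,0.0006,0.04,0,0,16],[-0.0015,0.0006,0.06,0,0,24],[-0.0015,0.0006,0.075,0,0,32],[-0.0015,0.0006,0.083,0,0,40],[-0.0015,0.0006,0.083,0,0,48],[-0.0015,0.0006,0.083,0,0,56],[-0.0015,0.0006,0.083,0,0,56]]' | grep -E 'clock|pos|force'
python3 -m creep '[[0,0,0,0,0,0],[0,0,0,0,0,0],[0,0,0,0,0,0],[0,0,0,0,0,0],[0,0,0,0,0,0],[0,0,0,0,0,0],[0,0,0,0,0,0],[0,0,0,0,0,0]]' | grep -E 'pos|gap'
python3 -c "
from h import *
wing(.4937,-.3287)
go([.4937,-.3287,.039],124.5)"
```

```text
clock: 51.85
tcp_pos: [0.4953, -0.3258, 0.112]
wrist_force: [0.8, -0.2, 0.2]
tcp_pos: [0.4946, -0.3279, 0.1119]
finger_gap: 0.045
n 1219 z 0.0648 mean [ 0.4932 -0.3284] rect [ 493.4 -328.7] 9.8 40.9 34.7 dir 124.61460364035695
t 52.7 tcp [ 0.4946 -0.3279  0.112 ] yaw 124.67 shift mm [-0.1 -1.2 73. ] turn z 0.17 tiltfix [-0.  0.] F [ 0.4  0.9 -0.3] gap 0.0453
```

```bash

python3 -m creep '[[0,-0.0013,0.03,0,0,0],[0,-0.0013,0.055,0,0,0],[0,-0.0013,0.068,0,0,0],[0,-0.0013,0.0727,0,0,0],[0,-0.0013,0.0727,0,0,0],[0,-0.0013,0.0727,0,0,0],[0,-0.0013,0.0727,0,0,0],[0,-0.0013,0.0727,0,0,0]]' | grep -E 'clock|pos|force'
python3 -m creep '[[0,0,0,0,0,0],[0,0,0,0,0,0],[0,0,0,0,0,0],[0,0,0,0,0,0],[0,0,0,0,0,0],[0,0,0,0,0,0],[0,0,0,0,0,0],[0,0,0,0,0,0]]' 0 60 | grep -E 'clock|pos|force|gap'
python3 -m creep '[[0,0,-0.02,0,0,0],[0,0,-0.05,0,0,0],[0,0,-0.09,0,0,0],[0,0,-0.13,0,0,0],[0,0,-0.16,0,0,0],[0,0,-0.16,0,0,0],[0,0,-0.16,0,0,0],[0,0,-0.16,0,0,0]]' | grep -E 'clock|pos|force|gap'
python3 -c "
from h import *
go([.4918,.0723,.195],87.7)"
```

```text
clock: 53.5
tcp_pos: [0.4942, -0.3291, 0.0404]
wrist_force: [0.1, -0.3, -0.2]
clock: 54.3
tcp_pos: [0.4938, -0.3288, 0.0397]
wrist_force: [0.4, 0.5, 6.2]
finger_gap: 0.0091
clock: 55.1
tcp_pos: [0.4928, -0.3279, 0.1974]
wrist_force: [-0.7, 0.1, -0.5]
finger_gap: 0.009
t 55.1 tcp [ 0.4928 -0.3279  0.1974] yaw 124.67 shift mm [329.7 226.9   3.2] turn z 36.97 tiltfix [-0.05 -0.18] F [-0.7  0.1 -0.5] gap 0.009
```

```bash

python3 -m creep '[[0.04,0.0275,0,0,0,5],[0.08,0.055,0,0,0,10],[0.12,0.0825,0,0,0,15],[0.16,0.11,0,0,0,20],[0.2,0.1375,0,0,0,25],[0.24,0.165,0,0,0,30],[0.28,0.193,0,0,0,35],[0.32,0.22,0,0,0,37]]' | grep -E 'clock|pos|force|gap'
python3 -m creep '[[0,0,0,0,0,0],[0,0,0,0,0,0],[0,0,0,0,0,0],[0,0,0,0,0,0],[0,0,0,0,0,0],[0,0,0,0,0,0],[0,0,0,0,0,0],[0,0,0,0,0,0]]' | grep -E 'pos|gap'
python3 - <<'E'
from h import *
go([.4918,.0717,.1],87.7)
E
```

```text
clock: 55.9
tcp_pos: [0.491, 0.0617, 0.1974]
wrist_force: [1.1, 0.3, 0.1]
finger_gap: 0.0089
tcp_pos: [0.4926, 0.0593, 0.1993]
finger_gap: 0.0088
t 56.7 tcp [0.4926 0.0593 0.1993] yaw 87.63 shift mm [12.3 -1.3 99.3] turn z -0.07 tiltfix [0.01 0.  ] F [-0.5  1.   0.3] gap 0.0088
```

```bash

python3 -m creep '[[0.0123,-0.0013,0,0,0,0],[0.0123,-0.0013,0.03,0,0,0],[0.0123,-0.0013,0.06,0,0,0],[0.0123,-0.0013,0.09,0,0,0],[0.0123,-0.0013,0.099,0,0,0],[0.0123,-0.0013,0.099,0,0,0],[0.0123,-0.0013,0.099,0,0,0],[0.0123,-0.0013,0.099,0,0,0]]' | grep -E 'clock|pos|force|gap'
python3 -m creep '[[0,0,0,0,0,0],[0,0,0,0,0,0],[0,0,0,0,0,0],[0,0,0,0,0,0],[0,0,0,0,0,0],[0,0,0,0,0,0],[0,0,0,0,0,0],[0,0,0,0,0,0]]' | grep -E 'pos|gap'
python3 - <<'E'
from h import *
go([.4918,.0717,.068],87.7)
E
```

```text
clock: 57.5
tcp_pos: [0.4931, 0.0722, 0.1019]
wrist_force: [0.9, -0.2, -1.2]
finger_gap: 0.0088
tcp_pos: [0.4917, 0.0721, 0.1002]
finger_gap: 0.009
t 58.3 tcp [0.4917 0.0721 0.1002] yaw 87.67 shift mm [-0.4  0.1 32.2] turn z -0.03 tiltfix [-0.    0.01] F [-0.1 -0.1 -0.3] gap 0.009
```

```bash

python3 -m creep '[[-0.0003,0,0.004,0,0,0],[-0.0003,0,0.009,0,0,0],[-0.0003,0,0.014,0,0,0],[-0.0003,0,0.018,0,0,0],[-0.0003,0,0.022,0,0,0],[-0.0003,0,0.026,0,0,0],[-0.0003,0,0.029,0,0,0],[-0.0003,0,0.03,0,0,0]]' | grep -E 'clock|pos|force|gap'
python3 -c "
from h import *
go([.4918,.0717,.0625],87.7)"
```

```text
clock: 59.1
tcp_pos: [0.4914, 0.0717, 0.0698]
wrist_force: [-0.9, 0.2, -0.2]
finger_gap: 0.0091
t 59.1 tcp [0.4914 0.0717 0.0698] yaw 87.67 shift mm [-0.   0.4  7.3] turn z -0.03 tiltfix [-0.04  0.01] F [-0.9  0.2 -0.2] gap 0.0091
```

```bash

python3 -m creep '[[0,0,0.002,0,0,0],[0,0,0.004,0,0,0],[0,0,0.006,0,0,0],[0,0,0.008,0,0,0],[0,0,0.008,0,0,0],[0,0,0.008,0,0,0],[0,0,0.008,0,0,0],[0,0,0.008,0,0,0]]' | grep -E 'clock|pos|force|gap'
python3 -m creep '[[0,0,0,0,0,-8],[0,0,0,0,0,-16],[0,0,0,0,0,-24],[0,0,0,0,0,-32],[0,0,0,0,0,-40],[0,0,0,0,0,-48],[0,0,0,0,0,-48],[0,0,0,0,0,-48]]' | grep -E 'clock|pos|force|gap'
python3 -m creep '[[0,0,0,0,0,-8],[0,0,0,0,0,-16],[0,0,0,0,0,-24],[0,0,0,0,0,-32],[0,0,0,0,0,-40],[0,0,0,0,0,-42],[0,0,0,0,0,-42],[0,0,0,0,0,-42]]' | grep -E 'clock|pos|force|gap'
python3 -c "
from h import *
go([.4918,.0717,.0625],177.7)"
```

```text
clock: 59.9
tcp_pos: [0.4919, 0.0718, 0.063]
wrist_force: [-2.9, -0.6, 7.5]
finger_gap: 0.0089
clock: 60.7
tcp_pos: [0.4932, 0.0717, 0.0634]
wrist_force: [0.5, 0.8, 6.4]
finger_gap: 0.0087
clock: 61.5
tcp_pos: [0.4933, 0.0717, 0.0634]
wrist_force: [-0.2, 0.4, 6.6]
finger_gap: 0.0086
t 61.5 tcp [0.4933 0.0717 0.0634] yaw 177.68 shift mm [ 1.5 -0.1  0.9] turn z -0.02 tiltfix [-0.    0.19] F [-0.2  0.4  6.6] gap 0.0086
```

```bash

python3 -m creep '[[0,0,-0.001,0,0,0],[0,0,-0.002,0,0,0],[0,0,-0.003,0,0,0],[0,0,-0.003,0,0,0],[0,0,-0.003,0,0,0],[0,0,-0.003,0,0,0],[0,0,-0.003,0,0,0],[0,0,-0.003,0,0,0]]' | grep -E 'clock|pos|force|gap'
python3 -m creep '[[0,0,0,0,0,0],[0,0,0,0,0,0],[0,0,0,0,0,0],[0,0,0,0,0,0],[0,0,-0.02,0,0,0],[0,0,-0.06,0,0,0],[0,0,-0.1,0,0,0],[0,0,-0.13,0,0,0]]' 0.045 | grep -E 'clock|pos|force|gap'
python3 -m creep '[[-0.01,-0.05,0,0,0,0],[-0.015,-0.1,0,0,0,0],[-0.0155,-0.15,0,0,0,0],[-0.0155,-0.187,0,0,0,0],[-0.0155,-0.187,0,0,0,0],[-0.0155,-0.187,0,0,0,0],[-0.0155,-0.187,0,0,0,0],[-0.0155,-0.187,0,0,0,0]]' 0 | grep -E 'clock|pos|force|gap'
python3 - <<'E'
from h import *
p,im,d=cam('wrist'); cv2.imwrite('pics/w9.png',im); P=cloud(p,d); zz=P[...,2]; f=np.array(p['position'])[:2]
m=(abs(zz-.081)<.003)&(d>0)&(P[...,0]<.54)&(P[...,1]<-.085)&(P[...,1]>-.15); v,u=np.nonzero(m)
X=np.array([onplane(p,a,b,np.median(zz[m]))[:2] for a,b in zip(u,v)]); X=f+1.012*(X-f)
print('plunger',np.median(zz[m]),X.mean(0),np.ptp(X,0),len(u))
p,im,d=cam('top'); P=cloud(p,d)
go([*X.mean(0),.09],177.7)
p,im,d=cam('side'); cv2.imwrite('pics/s4.png',cv2.resize(im[120:300,200:400],None,fx=3,fy=3))
for c in [(.4872,-.0442),(.4918,.0718)]:
    m=(P[...,2]>.085)&(P[...,2]<.1)&(np.hypot(P[...,0]-c[0],P[...,1]-c[1])<.03); 
    if m.sum(): print(m.sum(),np.median(P[m][:,2]),np.ptp(P[m],0))
E
```

```text
clock: 62.3
tcp_pos: [0.492, 0.0717, 0.0654]
wrist_force: [1.8, -1.3, 4.3]
finger_gap: 0.0088
clock: 63.1
tcp_pos: [0.4918, 0.0718, 0.1974]
wrist_force: [1.0, -0.2, -1.0]
finger_gap: 0.0453
clock: 63.9
tcp_pos: [0.4994, -0.1143, 0.1952]
wrist_force: [0.5, -0.1, 0.3]
finger_gap: -0.0001
plunger 0.08079521100244177 [ 0.50746538 -0.11734153] [0.03151246 0.03104804] 1308
t 64.0 tcp [ 0.4996 -0.1144  0.1953] yaw 177.79 shift mm [ -8.   -2.6 105.3] turn z 0.09 tiltfix [ 0. -0.] F [-0.  -0.1 -0.4] gap 0.0001
86 0.09282992416723812 [0.0379772  0.01017427 0.0121698 ]
81 0.09327463563729821 [0.03778318 0.00907002 0.00805897]
```

View pics/w9.png

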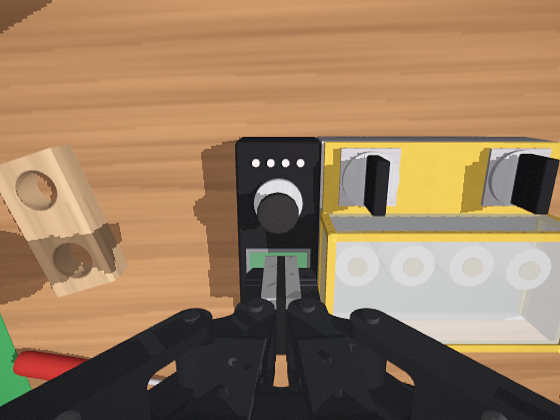

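Wrist view: both wings lie along the charger's x (at (377,185) and (540,185)), both locked with tops level. The plunger head is at (279,212). Pressing it now.

```bash

python3 -m creep '[[-0.008,-0.0026,0.04,0,0,0],[-0.008,-0.0026,0.08,0,0,0],[-0.008,-0.0026,0.105,0,0,0],[-0.008,-0.0026,0.109,0,0,0],[-0.008,-0.0026,0.109,0,0,0],[-0.008,-0.0026,0.109,0,0,0],[-0.008,-0.0026,0.109,0,0,0],[-0.008,-0.0026,0.109,0,0,0]]' | grep -E 'clock|pos|force|gap'
python3 -m creep '[[0,0,0.004,0,0,0],[0,0,0.007,0,0,0],[0,0,0.01,0,0,0],[0,0,0.013,0,0,0],[0,0,0.015,0,0,0],[0,0,0.016,0,0,0],[0,0,0.017,0,0,0],[0,0,0.017,0,0,0]]' | grep -E 'clock|pos|force|gap'
```

```text
clock: 64.85
tcp_pos: [0.5085, -0.119, 0.0877]
wrist_force: [-0.3, -0.4, 0.6]
finger_gap: 0.0003
clock: 65.65
tcp_pos: [0.508, -0.1189, 0.0709]
wrist_force: [-3.3, 0.5, 15.1]
finger_gap: 0.0003
```

```bash

python3 -m creep '[[0,0,0.001,0,0,0],[0,0,0.001,0,0,0],[0,0,0.001,0,0,0],[0,0,0.001,0,0,0],[0,0,0.001,0,0,0],[0,0,0.001,0,0,0],[0,0,0.001,0,0,0],[0,0,0.001,0,0,0]]' | grep -E 'clock|pos|force|gap'
python3 -m creep '[[0,0,-0.01,0,0,0],[0,0,-0.03,0,0,0],[0,0,-0.07,0,0,0],[0,0,-0.11,0,0,0],[0,-0.04,-0.14,0,0,0],[0,-0.08,-0.14,0,0,0],[0,-0.12,-0.14,0,0,0],[0,-0.16,-0.14,0,0,0]]' | grep -E 'clock|pos|force|gap'
python3 -m creep '[[0,-0.05,0,0,0,0],[0,-0.05,0,0,0,0],[0,-0.05,0,0,0,0],[0,-0.05,0,0,0,0],[0,-0.05,0,0,0,0],[0,-0.05,0,0,0,0],[0,-0.05,0,0,0,0],[0,-0.05,0,0,0,0]]' | grep -E 'clock|pos|force'
python3 - <<'E'
from h import *
p,im,d=cam('top'); P=cloud(p,d); cv2.imwrite('pics/t4.png',cv2.resize(im[80:290,120:480],None,fx=2.2,fy=2.2))
m=(np.hypot(P[...,0]-.5095,P[...,1]+.117)<.012); print('plunger z',np.median(P[m][:,2]))
for c in [(.4872,-.0442),(.4918,.0718)]:
    m=(P[...,2]>.085)&(P[...,2]<.1)&(np.hypot(P[...,0]-c[0],P[...,1]-c[1])<.03); print(m.sum(),np.median(P[m][:,2]),np.ptp(P[m],0))
E
```

```text
clock: 66.45
tcp_pos: [0.5081, -0.1189, 0.0708]
wrist_force: [-4.8, 1.6, 21.9]
finger_gap: -0.0001
clock: 67.25
tcp_pos: [0.5006, -0.2798, 0.2081]
wrist_force: [0.2, 0.2, -0.7]
finger_gap: -0.0001
clock: 68.05
tcp_pos: [0.4992, -0.3278, 0.2085]
wrist_force: [0.4, 0.1, -0.5]
plunger z 0.08252370378501256
88 0.09236246832710077 [0.0378449  0.00975064 0.01124991]
81 0.09284650660521265 [0.03789573 0.00908877 0.00911025]
```

View pics/t4.png

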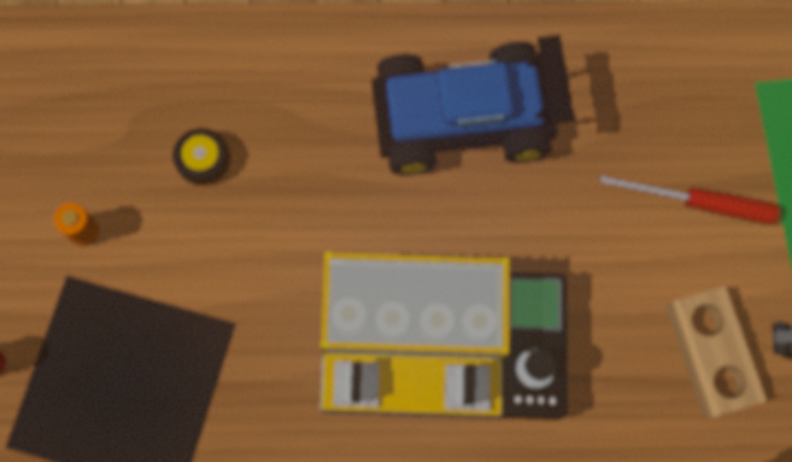

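The plunger hit its stop: force rose from 15 to 22 N with no further travel, and it has sprung back to z≈0.081. The crop shows four cells under the shut cover, both wings turned, an empty block, and the buggy, tyre and driver undisturbed. Handing in.

```bash
python3 -c "
from h import *
print(env.hand_in(), env.get_state()['clock'])"
```

```text
the job is handed in; nothing more can be done
the job is handed in; nothing more can be done
```

The job is done and handed in at about 68 s. All four white cells are in the wells, the cover is shut, both fasteners are locked, and the start plunger was pressed fully and released last.

- **Cells:** all four nubs read z ≈ 0.079 m, the height for fully down in the wells. That was measured just before the cover was closed, and they still show under the hood.
- **Fasteners:** both wings lie across their slots with level tops. The top camera puts them at 0.092 to 0.093 m against 0.0915 m expected for locked. That camera reads 1 to 2 mm high on known heights, so this agrees.
- **Plunger:** it reached its stop, where force rose from 15 to 22 N with no further travel. Afterwards its top read 0.0825 m from the top camera, against 0.081 m nominal, so it is back up.
- **Bystanders:** the buggy, tyre, screwdriver and the orange and red lookalikes were not touched; none looked moved, though the last picture shows only a sliver of the red one.

One thing was rougher than planned: setting the first cell down reached about 40 N at the wrist for a moment. It was the held cell meeting the well floor, with the finger grip slipping. I stopped the later cells slightly higher, and their force stayed under 16 N. The wrist camera also read distances about 1.2 % short; I measured that from two opposite views of the charger and corrected for it.

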